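Empty the lemon bin with the scoop

TASK

Lift the blue divider straight up until it is clear of the white bin, stand it upright in the free middle slot of the wooden rack and let go of it. Then take the red-handled scoop and, running it along the bin floor into the corners so that the fruit rides up into it, move every lemon from the bin into the glass bowl, never touching a lemon with the fingers. Last, stand the scoop flat on its cork mat again and set the divider back in its notches on the bin, fully down, leaving the loaf mould, egg separator and measuring spoon where they are.

Things in the scene. Friction and masses are not known exactly. Their poses are not given: they have to be found in the camera images.
- bin: white rectangular open bin, fixed to the shelf, outside 196 (its x) x 286 (its y) x 80 high, walls and floor 8 thick (inner space 180 x 270); origin under its centre. On the rim of each long wall (x = +-94) stand two blue posts 8 x 12 x 24 high, centred at y = -21 and y = +5, leaving a 14 wide notch at y = -8 for the divider's bar. The lemons start in the -y end (between y = -135 and y = -12); the +y end is empty
- divider: loose blue divider, 8 thick (its y), 150 g; plate 170 wide (its x) and 72 high from z = 0, above it a bar 196 wide from z = 70 to 94 which rests on the bin's rims between the posts (bin-frame z of the origin then 10), above that an orange finger tab 60 wide, 12 thick, z = 94 to 134. Origin: centre of the plate's bottom edge, z up
- rack: wooden rack, fixed, 200 (x) x 84 (y), base 10 thick; origin under its centre. The free slot runs along its x through y = 0: 14 wide, 200 long, its floor at z = 10, its side walls up to z = 50. A dark chopping board (at y = +25, up to z = 84) and a steel tray (y = -25, up to z = 88) stand fixed in the slots beside it
- scoop: loose aluminium scoop, 250 g: flat pan 116 long (its x) x 100 wide, floor 2.5 thick, open mouth towards +x (lip at x = +58), rear wall at x = -58, side and rear walls 3 thick and 35 high. Upright red handle 20 thick (x) x 36 wide (y) centred at x = -58, y = 0, from z = 20 to 140. Origin: centre of the pan's underside, z up
- mat: cork mat 170 x 140 x 4 thick, fixed, the scoop's place; origin under its centre
- bowl: clear glass bowl, loose, 600 g, upright, rim radius 105, height 75; origin at the centre of its underside
- lemon0: yellow lemon, 68 long over the tips (its x axis), 44 thick, 90 g, waxed and slippery, resists rolling a little; origin at its centre; may be absent
- lemon1: yellow lemon, 68 long over the tips (its x axis), 44 thick, 90 g, waxed and slippery, resists rolling a little; origin at its centre; may be absent
- lemon2: yellow lemon, 68 long over the tips (its x axis), 44 thick, 90 g, waxed and slippery, resists rolling a little; origin at its centre; may be absent
- lemon3: yellow lemon, 68 long over the tips (its x axis), 44 thick, 90 g, waxed and slippery, resists rolling a little; origin at its centre; may be absent
- mould: green mini loaf mould, 170 (its y) x 105 x 55 high, bystander; origin under its centre
- separator: orange plastic egg separator, cup 72 across, 25 high, with a clip handle towards its +x, 123 long in all, bystander; origin under the cup's centre
- measure: steel measuring spoon, cup 54 across, 20 high, handle towards its +x, 161 long in all, bystander; origin under the cup's centre
Things that resemble listed ones, but are neither listed nor needed, are in the scene too. Leave any green look-alike of the lemon2 alone.

How it is judged:
By the outcome, as a careful person would: the job done as asked, in the order asked, and still so for the second after the job is handed in, with the robot touching nothing.
Of lemon0, lemon1, lemon2, lemon3 only 3 to 4 are there at a start; the rules pass over those that are not, and their reading is None.
At some moment in a run one of bowl may be knocked a few centimetres aside while the robot is not near it.
It also fails if it takes over 184 s, if anything falls off the work surface, if the arm or the gripper's body presses on something with over 40 N, if the wrist force passes 120 N, or if a joint passes its speed limit or range.

ROBOT

A 7-joint arm with a two-finger parallel gripper is mounted at the origin on the work surface. World frame = base frame: x ahead of the robot, y to its left, z up, the work surface at z = 0. Lengths are in m, angles in rad, forces in N, time in s.
With the tool pointing down it reaches from about 0.425 to 0.875 m from the base axis. Payload 4.7 kg.
Tool frame: the origin (TCP) lies on the centre line of the jaws, within the pads' length; the fingertips stand 14 mm ahead of it and the grasp point (between the pads) lies 5 mm behind it (env.tcp_to_tips is the distance from the TCP to the fingertips, in m); z points along the fingers, y is the line along which they close (so a half turn about z gives the same grasp; the last joint's range is limited). The gripper opens to 85 mm and grips with 20 to 120 N. Pads are 22 mm wide; open, the fingers measure 114 mm over their backs; the gripper's body (76 mm by 85 mm) begins 54 mm behind the grasp point. The pads swing forward as they close: fully open they stand 13 mm farther back than shut.
Start: joints at [-1.131, 0.321, -0.07, 1.45, 0.023, 1.371, -0.057], TCP at [0.269, 0.592, 0.245] pointing down, gripper open.
Joint ranges: [-2.86, 2.86], [-0.3, 2.09], [-1.38, 1.24], [0.06, 2.45], [-1.56, 4.7], [0.09, 2.05], [-2.69, 2.69]. Speed limits (rad/s): [2.57, 2.57, 3.14, 3.14, 3.14, 3.14, 3.14].

INTERFACE

Orientations are given as a rotation vector (axis times angle).
In Python, from workcell import env gives the robot as it stands.
- The arm moves only by the tool step_arm, never from a script. Its argument "commands" is a list of rows, each an object of numbers: "grip": the closure, from 0 (fully open) to 1 (shut); "tx", "ty", "tz": the shift along the tool's x, y, z each as a share of 8 cm, from -1 to 1; "rx", "ry", "rz": the turn, a rotation vector about the tool's x, y, z each as a share of 180 degrees, from -1 to 1. In form: [{"grip": .., "tx": .., "ty": .., "tz": .., "rx": .., "ry": .., "rz": ..}, ...]. A call has 1 to 5 rows; each row is the pose to reach, as a shift and turn from the pose commanded when the call began, along the tool's axes at that moment, turning the shorter way round; what a row does not reach only later rows make up. A row lasts 1/10 s, in which the tool goes at most 50 mm and 8.59 degrees, less where a joint would pass 70% of its speed; a pose out of reach is approached as far as the arm can. A call with a number of a shift or a turn outside -1 to 1 is refused whole. A call with a gripper value outside its range is refused whole. The fingers move at their own pace and stop on an object; "grip_force" is the grip in N (left out, the last holds). Time passes only in rows, so rows that repeat a pose let the fingers close. It gives the time, the measured TCP pose, the force, the opening and the grip force at its end, in the units of the state.
- env.read_state(): the state, without advancing time (a new reading comes with each control period).
- env.read_camera(name): name is "scene" or "top" or "wrist"; returns a dict with "image" (480x640x3 uint8, red, green, blue), "camera_matrix" (3x3 intrinsics, pixels), "pose" (4x4, takes a point from camera to world coordinates). Camera axes: x right, y down, z forward; pixel columns grow to the right and rows downward; lengths in m; the calibration is good to about 2 mm. The wrist camera is an equidistant fisheye: a pixel r from the principal point sees the ray r / f radians off the axis. A picture is of the moment at which its call begins. There is no depth.
- env.job_done(): hands the job in; it is judged then, once.
The state is a dict: "clock": time; "qpos": joint angles; "joint_velocities": joint speeds; "tau": joint torques, N m; "position": TCP position; "tool_rot": TCP orientation; "ft_force": force on the tool from outside, world axes, zero at the start; "wrist_torque": the same for the moment, N m; "grip_width": opening from 0.0 (shut) to 1.0 (fully open); "finger_force": force on a finger pad.
Only numpy, scipy, OpenCV 4.12 (cv2) and the standard library are available. Lean on these libraries where they do the work, as an engineer would, in place of code of your own. Each camera call takes 0.05 s, during which the arm holds its last target. There are 200 camera calls.

## Working session

There is one attempt and no reset: what is moved stays moved. The work goes in short steps, Python scripts to look and compute and a tool call to move; the robot and the scene stay as the last step left them, time stands still between calls to the robot, and variables do not carry over. Pictures are saved under pics/ and viewed, at most 14 in all, crops included, and the job is handed in when it is done.

Besides the shell and the picture viewer there is one more tool, called after "Request:" in YAML: its name, and indented under it one key for each argument. step_arm: Moves the arm, as the interface text tells. Its arguments: {"type":"object","properties":{"commands":{"type":"array","items":{"type":"object","properties":{"grip":{"type":"number"},"tx":{"type":"number","minimum":-1,"maximum":1},"ty":{"type":"number","minimum":-1,"maximum":1},"tz":{"type":"number","minimum":-1,"maximum":1},"rx":{"type":"number","minimum":-1,"maximum":1},"ry":{"type":"number","minimum":-1,"maximum":1},"rz":{"type":"number","minimum":-1,"maximum":1}}}},"grip_force":{"type":"number"}},"required":["commands"]}

```bash
ls; mkdir -p pics
cat > h.py <<'E'
import numpy as np, cv2
from scipy.spatial.transform import Rotation as R
from workcell import env
def cam(n,save=None):
    c=env.read_camera(n)
    if save: cv2.imwrite('pics/'+save,c['image'][:,:,::-1])
    return c
def ray(c,u,v,wrist=False):
    K=np.array(c['camera_matrix']);T=np.array(c['pose'])
    x=(u-K[0,2])/K[0,0];y=(v-K[1,2])/K[1,1]
    if wrist:
        r=np.hypot(x,y)+1e-12;d=np.array([np.sin(r)*x/r,np.sin(r)*y/r,np.cos(r)])
    else: d=np.array([x,y,1.])
    return T[:3,3],T[:3,:3]@d
def onz(c,u,v,z,wrist=False):
    o,d=ray(c,u,v,wrist);return o+d*(z-o[2])/d[2]
def proj(c,P):
    K=np.array(c['camera_matrix']);T=np.array(c['pose'])
    p=(np.asarray(P)-T[:3,3])@T[:3,:3];return (K[0,0]*p[...,0]/p[...,2]+K[0,2],K[1,1]*p[...,1]/p[...,2]+K[1,2])
E
python3 - <<'E'
from h import *
s=env.read_state();print({k:np.round(v,3) for k,v in s.items()})
for n in('top','scene'):
    c=cam(n,n+'0.png');print(n,np.round(c['camera_matrix'],1).tolist(),np.round(c['pose'],3).tolist())
E
```

```text
pics
{'clock': np.float64(0.0), 'qpos': array([-1.131,  0.322, -0.07 ,  1.452,  0.023,  1.371, -0.057]), 'joint_velocities': array([ 0.001, -0.001,  0.   ,  0.002, -0.001,  0.001,  0.   ]), 'tau': array([-0.0000e+00, -4.9357e+01, -3.8300e-01, -3.1434e+01,  1.3000e-02,
        1.1000e-02, -0.0000e+00]), 'position': array([0.268, 0.591, 0.244]), 'tool_rot': array([-6.64e-01, -3.07e+00,  3.00e-03]), 'ft_force': array([-0.31 ,  0.184, -0.268]), 'wrist_torque': array([-0.013, -0.011,  0.03 ]), 'finger_force': np.float64(0.0), 'grip_width': np.float64(1.002)}
top [[446.1, 0.0, 316.5], [0.0, 446.1, 236.2], [0.0, 0.0, 1.0]] [[0.029, -0.982, 0.189, 0.402], [-0.999, -0.034, -0.023, 0.035], [0.029, -0.188, -0.982, 0.91], [0.0, 0.0, 0.0, 1.0]]
scene [[587.1, 0.0, 316.7], [0.0, 587.1, 237.0], [0.0, 0.0, 1.0]] [[-0.552, 0.524, -0.649, 1.419], [0.834, 0.348, -0.428, 0.584], [0.002, -0.777, -0.629, 0.866], [0.0, 0.0, 0.0, 1.0]]
```

View pics/top0.png

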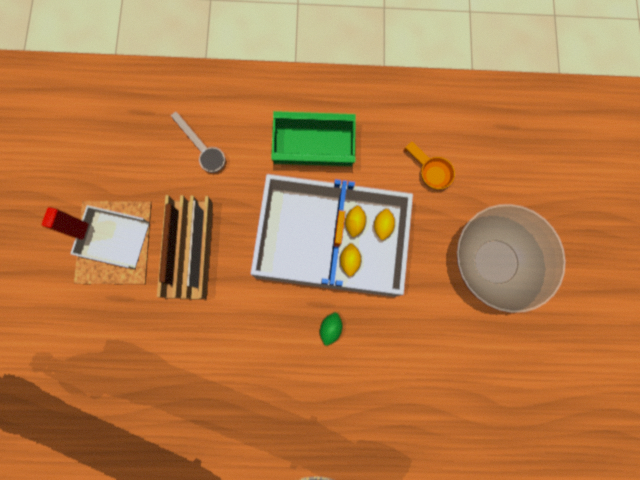

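View pics/scene0.png

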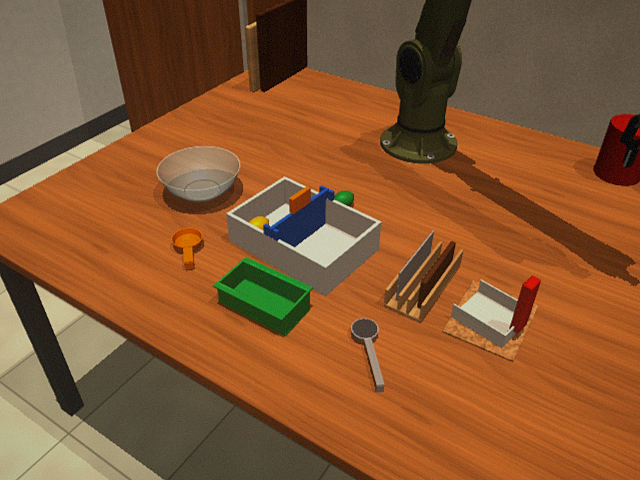

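Run:
```python
from h import *
c=cam('top','top1.png');im=c['image'];hsv=cv2.cvtColor(im,cv2.COLOR_RGB2HSV)
cv2.imwrite('pics/l.png',cv2.resize(im[185:310,35:225,::-1],None,fx=4.2,fy=4.2,interpolation=cv2.INTER_CUBIC))
roi=np.zeros(im.shape[:2],bool);roi[160:310,240:425]=1
def cnts(m,mn=15):
    cs,_=cv2.findContours(m.astype(np.uint8),cv2.RETR_EXTERNAL,cv2.CHAIN_APPROX_NONE)
    return sorted([k for k in cs if cv2.contourArea(k)>mn],key=cv2.contourArea)[::-1]
H,S,V=[hsv[...,i].astype(int) for i in range(3)]
nb=roi&(S<70)
k=cnts(nb)[0];r=cv2.minAreaRect(k);b=cv2.boxPoints(r);P=np.array([onz(c,*p,.08) for p in b])
h=cv2.approxPolyDP(cv2.convexHull(k),4,True)[:,0];Q=np.array([onz(c,*p,.08) for p in h]);print('hull',h.tolist(),np.round(Q[:,:2],4).tolist(),np.round(np.linalg.norm(Q-np.roll(Q,-1,0),axis=1),3))
print('bin',np.round(b),np.round(P[:,:2],4).tolist(),np.linalg.norm(P-np.roll(P,-1,0),axis=1))
for nm,m,z in [('blue',(H>100)&(H<125)&(S>120)&(V>60),.104),('orange',(H>10)&(H<19)&(S>220)&(V>170)&roi,.144),('yellow',(H>=20)&(H<32)&(S>150)&(V>120)&roi,.03),('green',(H>40)&(H<85)&(S>120),.02),('red',((H<6)|(H>174))&(S>190)&(V>80)&(np.arange(640)<150),.14)]:
    for k in cnts(m)[:6]:
        r=cv2.minAreaRect(k);P=np.array([onz(c,*p,z) for p in cv2.boxPoints(r)])
        print(nm,np.round(r[0]),np.round(P.mean(0)[:2],4),'sz',np.round(np.linalg.norm(P[0]-P[1]),3),np.round(np.linalg.norm(P[1]-P[2]),3),'corners',np.round(P[:,:2],3).tolist())
```

```text
hull [[266, 176], [343, 180], [411, 194], [403, 293], [251, 274]] [[0.6767, 0.1166], [0.6744, -0.0331], [0.6511, -0.1659], [0.4593, -0.1488], [0.4856, 0.1348]] [0.15  0.135 0.193 0.285 0.192]
bin [[250. 276.]
 [264. 170.]
 [417. 190.]
 [403. 296.]] [[0.4816, 0.1363], [0.6898, 0.1206], [0.6599, -0.1772], [0.4529, -0.1479]] [0.20873631 0.29935292 0.20913143 0.28563928]
blue [331. 265.] [ 0.5041 -0.0117] sz 0.069 0.021 corners [[0.472, 0.004], [0.54, -0.007], [0.536, -0.028], [0.468, -0.016]]
blue [342. 195.] [ 0.6373 -0.0302] sz 0.055 0.01 corners [[0.611, -0.022], [0.665, -0.029], [0.664, -0.039], [0.61, -0.031]]
blue [350. 185.] [ 0.6572 -0.0454] sz 0.012 0.009 corners [[0.653, -0.039], [0.664, -0.043], [0.662, -0.051], [0.65, -0.048]]
blue [337. 183.] [ 0.6601 -0.0199] sz 0.008 0.012 corners [[0.666, -0.016], [0.666, -0.024], [0.654, -0.024], [0.654, -0.016]]
blue [338. 283.] [ 0.472  -0.0264] sz 0.009 0.007 corners [[0.475, -0.022], [0.476, -0.031], [0.469, -0.031], [0.468, -0.022]]
orange [422. 170.] [ 0.6778 -0.1701] sz 0.009 0.038 corners [[0.697, -0.166], [0.697, -0.175], [0.65
[... 204 characters left out ...]
45 corners [[0.597, -0.089], [0.635, -0.125], [0.604, -0.157], [0.566, -0.12]]
yellow [356. 221.] [ 0.6052 -0.0641] sz 0.039 0.062 corners [[0.636, -0.044], [0.637, -0.083], [0.575, -0.084], [0.573, -0.045]]
yellow [340. 227.] [ 0.5926 -0.0322] sz 0.061 0.009 corners [[0.563, -0.025], [0.624, -0.031], [0.623, -0.04], [0.562, -0.033]]
green [313. 138.] [0.7844 0.0265] sz 0.117 0.178 corners [[0.725, 0.113], [0.842, 0.115], [0.844, -0.062], [0.726, -0.06]]
green [331. 328.] [ 0.3903 -0.0193] sz 0.049 0.049 corners [[0.4, 0.014], [0.423, -0.029], [0.38, -0.053], [0.358, -0.009]]
red [ 50. 217.] [0.5671 0.4825] sz 0.035 0.02 corners [[0.553, 0.495], [0.587, 0.489], [0.581, 0.47], [0.547, 0.476]]
```

View pics/l.png

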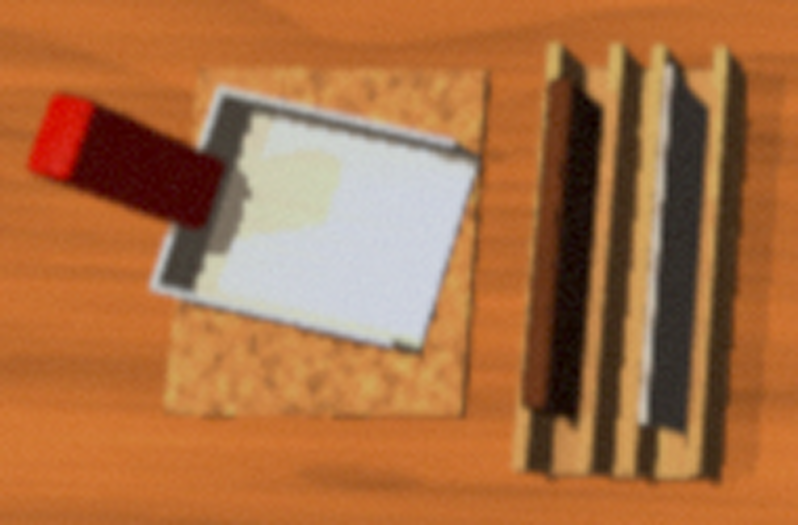

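```bash
cat > plan.py <<'E'
from h import *
import json
def down(yaw_y,tilt=None):
    """tool z down, tool y at world angle yaw_y (deg)"""
    a=np.radians(yaw_y);y=np.array([np.cos(a),np.sin(a),0]);z=np.array([0,0,-1.]);x=np.cross(y,z)
    return R.from_matrix(np.c_[x,y,z])
def plan(wps,per=.045,cmd=None):
    """wps: list of (pos,R). prints calls; rows interpolated, <=per m and 7deg a row"""
    s=env.read_state();p,r=(np.array(s['position']),R.from_rotvec(s['tool_rot'])) if cmd is None else cmd
    calls=[]
    for q,rq in wps:
        q=np.array(q,float);rq=rq or r
        dr=(r.inv()*rq).as_rotvec();n=int(max(1,np.ceil(np.linalg.norm(q-p)/per-1e-6),np.ceil(np.degrees(np.linalg.norm(dr))/7-1e-6)))
        rows=[(p+(q-p)*i/n,r*R.from_rotvec(dr*i/n)) for i in range(1,n+1)]
        b,br=p,r;cur=[]
        for P,Q in rows:
            t=br.inv().apply(P-b)/.08
            if len(cur)==5 or np.abs(t).max()>1:
                calls.append(cur);b,br=last;cur=[];t=br.inv().apply(P-b)/.08
            w=(br.inv()*Q).as_rotvec()/np.pi
            cur.append({k:round(float(v),3) for k,v in zip(('tx','ty','tz','rx','ry','rz'),[*t,*w]) if abs(v)>5e-4});last=(P,Q)
        calls.append(cur);p,r=q,rq
    for k in calls: print(json.dumps(k))
E
python3 - <<'E'
from plan import *
plan([((.567,-.024,.245),down(84.7))],per=.05)
E
```

```text
[{"tx": -0.47, "ty": -0.39, "rz": -0.008}, {"tx": -0.94, "ty": -0.781, "rz": -0.015}]
[{"tx": -0.451, "ty": -0.412, "rz": -0.008}, {"tx": -0.901, "ty": -0.825, "rz": -0.015}]
[{"tx": -0.431, "ty": -0.433, "rz": -0.008}, {"tx": -0.861, "ty": -0.867, "rz": -0.015}]
[{"tx": -0.409, "ty": -0.453, "rz": -0.008}, {"tx": -0.819, "ty": -0.907, "rz": -0.015}]
[{"tx": -0.387, "ty": -0.472, "rz": -0.008}, {"tx": -0.775, "ty": -0.945, "rz": -0.015}]
[{"tx": -0.365, "ty": -0.49, "rz": -0.008}, {"tx": -0.729, "ty": -0.98, "rz": -0.015}]
[{"tx": -0.341, "ty": -0.507, "rz": -0.008}]
[{"tx": -0.329, "ty": -0.515, "rz": -0.008}]
```

Request:
step_arm:
  commands:
    - {"tx": -0.47,"ty": -0.39,"rz": -0.008,"grip": 0}
    - {"tx": -0.94,"ty": -0.78,"rz": -0.015,"grip": 0}

```text
invalid input
```

Request:
step_arm:
  commands:
    - {"tx": -0.45,"ty": -0.41,"rz": -0.008}
    - {"tx": -0.9,"ty": -0.825,"rz": -0.015}

```text
invalid input
```

Request:
step_arm:
  commands:
    - {"tx": -0.43,"ty": -0.43,"rz": -0.008}
    - {"tx": -0.86,"ty": -0.87,"rz": -0.015}

```text
invalid input
```

Request:
step_arm:
  commands:
    - {"tx": -0.41,"ty": -0.45,"rz": -0.008}
    - {"tx": -0.82,"ty": -0.91,"rz": -0.015}

```text
invalid input
```

Request:
step_arm:
  commands:
    - {"tx": -0.39,"ty": -0.47,"rz": -0.008}
    - {"tx": -0.775,"ty": -0.945,"rz": -0.015}

```text
invalid input
```

Request:
step_arm:
  commands:
    - {"tx": -0.365,"ty": -0.49,"rz": -0.008}
    - {"tx": -0.73,"ty": -0.98,"rz": -0.015}

```text
invalid input
```

Request:
step_arm:
  commands:
    - {"tx": -0.34,"ty": -0.51,"rz": -0.008}
    - {"tx": -0.67,"ty": -1.0,"rz": -0.016}
    - {"tx": -0.67,"ty": -1.0,"rz": -0.016}

```text
invalid input
```

Run:
```python
from plan import *
s=env.read_state();print(s['position'],s['tool_rot'],s['qpos'])
c=cam('wrist','w0.png');print(np.round(c['camera_matrix'],1).tolist(),np.round(c['pose'],3).tolist())
plan([((.567,-.024,.245),down(84.7))],per=.05)
```

```text
[0.26839389 0.59158689 0.244511  ] [-6.63820140e-01 -3.07042902e+00  2.22695197e-03] [-1.13087672  0.32163084 -0.07004818  1.45135031  0.02258238  1.37083257
 -0.05690716]
[[371.6, 0.0, 321.4], [0.0, 371.6, 242.4], [0.0, 0.0, 1.0]] [[0.412, 0.878, 0.243, 0.207], [0.911, -0.397, -0.112, 0.619], [-0.002, 0.267, -0.964, 0.373], [0.0, 0.0, 0.0, 1.0]]
[{"tx": -0.47, "ty": -0.391, "rz": -0.008}, {"tx": -0.94, "ty": -0.781, "rz": -0.015}]
[{"tx": -0.451, "ty": -0.412, "rz": -0.008}, {"tx": -0.901, "ty": -0.825, "rz": -0.015}]
[{"tx": -0.431, "ty": -0.433, "rz": -0.008}, {"tx": -0.861, "ty": -0.867, "rz": -0.015}]
[{"tx": -0.409, "ty": -0.453, "rz": -0.008}, {"tx": -0.819, "ty": -0.907, "rz": -0.015}]
[{"tx": -0.387, "ty": -0.472, "rz": -0.008}, {"tx": -0.775, "ty": -0.945, "rz": -0.015}]
[{"tx": -0.365, "ty": -0.49, "rz": -0.008}, {"tx": -0.729, "ty": -0.981, "rz": -0.015}]
[{"tx": -0.341, "ty": -0.507, "rz": -0.008}]
[{"tx": -0.329, "ty": -0.515, "rz": -0.008}]
```

View pics/w0.png

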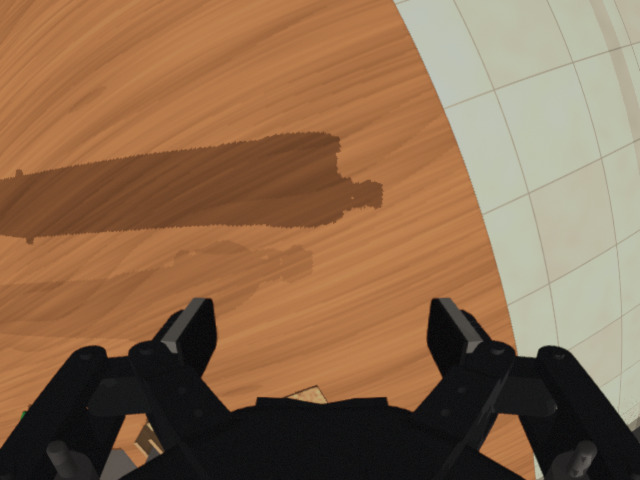

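Request:
step_arm:
  commands:
    - {"grip": 0,"tx": -0.47,"ty": -0.39,"tz": 0,"rx": 0,"ry": 0,"rz": -0.008}
    - {"grip": 0,"tx": -0.94,"ty": -0.78,"tz": 0,"rx": 0,"ry": 0,"rz": -0.015}
  grip_force: 60

```text
clock: 0.4
position: [0.3104, 0.5039, 0.2444]
tool_rot: [-0.584, -3.086, 0.001]
ft_force: [1.5, -1.3, 0.2]
grip_width: 0.996
finger_force: 0.0
```

Request:
step_arm:
  commands:
    - {"grip": 0,"tx": -0.9,"ty": -0.825,"tz": 0,"rx": 0,"ry": 0,"rz": -0.015}
    - {"grip": 0,"tx": -0.9,"ty": -0.825,"tz": 0,"rx": 0,"ry": 0,"rz": -0.015}

```text
clock: 0.6
position: [0.3544, 0.414, 0.2451]
tool_rot: [0.517, 3.099, -0.0]
ft_force: [1.3, 0.9, 0.2]
grip_width: 1.0
finger_force: 0.0
```

Request:
step_arm:
  commands:
    - {"grip": 0,"tx": -0.86,"ty": -0.87,"tz": 0,"rx": 0,"ry": 0,"rz": -0.015}
    - {"grip": 0,"tx": -0.86,"ty": -0.87,"tz": 0,"rx": 0,"ry": 0,"rz": -0.015}

```text
clock: 0.8
position: [0.3968, 0.3257, 0.2453]
tool_rot: [0.444, 3.11, 0.0]
ft_force: [1.3, -0.0, -0.1]
grip_width: 0.999
finger_force: 0.0
```

Request:
step_arm:
  commands:
    - {"grip": 0,"tx": -0.82,"ty": -0.91,"tz": 0,"rx": 0,"ry": 0,"rz": -0.015}
    - {"grip": 0,"tx": -0.82,"ty": -0.91,"tz": 0,"rx": 0,"ry": 0,"rz": -0.015}

```text
clock: 1.0
position: [0.4392, 0.2375, 0.2454]
tool_rot: [0.371, 3.119, 0.001]
ft_force: [0.6, 0.5, 0.7]
grip_width: 0.998
finger_force: 0.0
```

Request:
step_arm:
  commands:
    - {"grip": 0,"tx": -0.775,"ty": -0.945,"tz": 0,"rx": 0,"ry": 0,"rz": -0.015}
    - {"grip": 0,"tx": -0.775,"ty": -0.945,"tz": 0,"rx": 0,"ry": 0,"rz": -0.015}

```text
clock: 1.2
position: [0.4817, 0.1494, 0.2455]
tool_rot: [0.297, 3.127, 0.001]
ft_force: [1.7, -0.0, -0.3]
grip_width: 0.999
finger_force: 0.0
```

Request:
step_arm:
  commands:
    - {"grip": 0,"tx": -0.73,"ty": -0.98,"tz": 0,"rx": 0,"ry": 0,"rz": -0.015}
    - {"grip": 0,"tx": -0.73,"ty": -0.98,"tz": 0,"rx": 0,"ry": 0,"rz": -0.015}

```text
clock: 1.4
position: [0.5242, 0.0614, 0.2455]
tool_rot: [0.223, 3.133, 0.001]
ft_force: [0.1, -0.2, -0.5]
grip_width: 0.996
finger_force: 0.0
```

Request:
step_arm:
  commands:
    - {"grip": 0,"tx": -0.67,"ty": -1,"tz": 0,"rx": 0,"ry": 0,"rz": -0.015}
    - {"grip": 0,"tx": -0.67,"ty": -1,"tz": 0,"rx": 0,"ry": 0,"rz": -0.015}
    - {"grip": 0,"tx": -0.67,"ty": -1,"tz": 0,"rx": 0,"ry": 0,"rz": -0.015}

```text
clock: 1.7
position: [0.5665, -0.0318, 0.2454]
tool_rot: [0.168, 3.136, -0.007]
ft_force: [0.1, -1.1, 0.2]
grip_width: 1.004
finger_force: 0.0
```

```bash
sed -i "s/cur.append.*/cur.append({'grip':G,**{k:round(float(v),3)+0. for k,v in zip(('tx','ty','tz','rx','ry','rz'),[*t,*w])}});last=(P,Q)/; s/^import json/import json\nG=0/" plan.py
python3 - <<'E'
from plan import *
s=env.read_state();print(s['position'],s['tool_rot'],s['qpos'])
c=cam('wrist','w1.png');print(np.round(c['pose'],3).tolist())
plan([((.567,-.024,.245),down(84.7))],per=.05)
E
```

```text
[ 0.56646245 -0.03179703  0.24537782] [ 0.16833113  3.13568082 -0.00720207] [-0.41296452  0.1474417   0.46654634  1.67877209 -0.06336487  1.33003832
  1.52778813]
[[0.106, 0.958, 0.267, 0.499], [0.994, -0.101, -0.033, -0.025], [-0.005, 0.269, -0.963, 0.374], [0.0, 0.0, 0.0, 1.0]]
[{"grip": 0, "tx": -0.012, "ty": 0.046, "tz": 0.002, "rx": -0.001, "ry": 0.0, "rz": -0.003}]
```

View pics/w1.png

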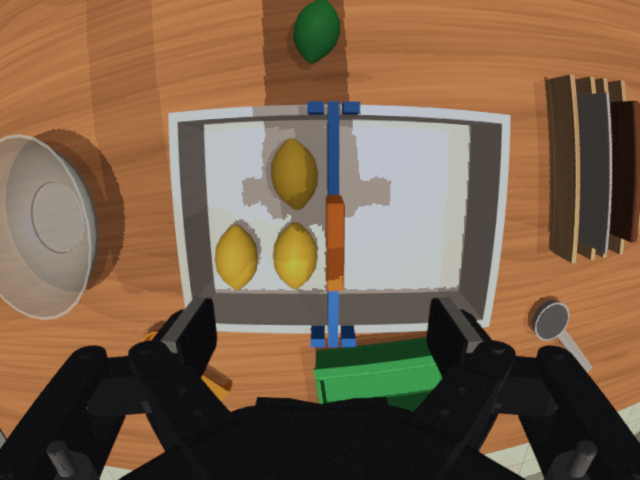

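Run:
```python
from plan import *
c=cam('wrist')
P=lambda u,v,z:np.round(onz(c,u,v,z,True)[:2],4)
for n,u,v,z in [('tabtop',336,197,.144),('tabtop2',336,289,.144),('post',316,107,.104),('post',351,107,.104),('post',319,337,.104),('post',348,335,.104),('c',169,113,.08),('c',510,115,.08),('c',490,327,.08),('c',190,331,.08)]: print(n,P(u,v,z))
C=np.array([P(169,113,.08),P(510,115,.08),P(490,327,.08),P(190,331,.08)]);print(C.mean(0),np.linalg.norm(C-np.roll(C,-1,0),axis=1))
for i in range(4):
  d=C[(i+1)%4]-C[i];print(np.degrees(np.arctan2(d[1],d[0])))
# tab by hue
hsv=cv2.cvtColor(c['image'],cv2.COLOR_RGB2HSV);m=cv2.inRange(hsv,(5,180,90),(16,255,255));m[:,:320]=0;m[:,352:]=0;m[:185]=0;m[300:]=0
v,u=np.nonzero(m);r=cv2.minAreaRect(np.c_[u,v].astype(np.float32));print(r,[P(*p,.144) for p in cv2.boxPoints(r)])
```

```text
tabtop [ 0.5332 -0.0159]
tabtop2 [ 0.5947 -0.0216]
post [ 0.4724 -0.0228]
post [0.4747 0.0021]
post [ 0.6534 -0.0395]
post [ 0.6541 -0.0154]
c [ 0.4564 -0.1435]
c [0.4838 0.1407]
c [0.6799 0.1233]
c [ 0.6527 -0.1619]
[ 0.5682  -0.01035] [0.28551778 0.19687044 0.28649412 0.19716047]
84.49307818383565
-5.070589062086073
-95.4479163554715
174.64507913243057
((328.0, 244.5), (93.0, 16.0), 90.0) [array([ 0.5328, -0.0259]), array([ 0.5338, -0.016 ]), array([ 0.5961, -0.0217]), array([ 0.595 , -0.0324])]
```

Run:
```python
from plan import *
plan([((.565,-.0187,.18),down(84.7)),((.565,-.0187,.124),None)],per=.03)
```

```text
[{"grip": 0, "tx": 0.003, "ty": 0.024, "tz": 0.271, "rx": 0.0, "ry": 0.0, "rz": -0.001}, {"grip": 0, "tx": 0.006, "ty": 0.048, "tz": 0.541, "rx": 0.0, "ry": 0.0, "rz": -0.001}, {"grip": 0, "tx": 0.01, "ty": 0.072, "tz": 0.812, "rx": 0.0, "ry": 0.0, "rz": -0.002}]
[{"grip": 0, "tx": 0.0, "ty": 0.0, "tz": 0.35, "rx": 0.0, "ry": 0.0, "rz": 0.0}, {"grip": 0, "tx": 0.0, "ty": 0.0, "tz": 0.7, "rx": 0.0, "ry": 0.0, "rz": 0.0}]
```

Request:
step_arm:
  commands:
    - {"grip": 0,"tx": 0.005,"ty": 0.05,"tz": 0.5,"rx": 0,"ry": 0,"rz": 0}
    - {"grip": 0,"tx": 0.01,"ty": 0.072,"tz": 0.81,"rx": 0,"ry": 0,"rz": 0}
    - {"grip": 0,"tx": 0.01,"ty": 0.072,"tz": 0.81,"rx": 0,"ry": 0,"rz": 0}
    - {"grip": 0,"tx": 0.01,"ty": 0.072,"tz": 0.81,"rx": 0,"ry": 0,"rz": 0}

```text
clock: 2.2
position: [0.5649, -0.016, 0.1809]
tool_rot: [-0.147, -3.138, -0.001]
ft_force: [-0.1, 0.8, 1.0]
grip_width: 0.999
finger_force: 0.0
```

Request:
step_arm:
  commands:
    - {"grip": 0,"tx": 0,"ty": 0,"tz": 0.35,"rx": 0,"ry": 0,"rz": 0}
    - {"grip": 0,"tx": 0,"ty": 0,"tz": 0.7,"rx": 0,"ry": 0,"rz": 0}
    - {"grip": 0,"tx": 0,"ty": 0,"tz": 0.7,"rx": 0,"ry": 0,"rz": 0}
    - {"grip": 0.5,"tx": 0,"ty": 0,"tz": 0.7,"rx": 0,"ry": 0,"rz": 0}
    - {"grip": 1,"tx": 0,"ty": 0,"tz": 0.7,"rx": 0,"ry": 0,"rz": 0}

```text
clock: 2.7
position: [0.5667, -0.0173, 0.127]
tool_rot: [0.15, 3.134, 0.001]
ft_force: [0.7, -0.2, -0.2]
grip_width: 0.689
finger_force: 0.0
```

Request:
step_arm:
  commands:
    - {"grip": 1,"tx": 0,"ty": 0,"tz": 0,"rx": 0,"ry": 0,"rz": 0}
    - {"grip": 1,"tx": 0,"ty": 0,"tz": 0,"rx": 0,"ry": 0,"rz": 0}
    - {"grip": 1,"tx": 0,"ty": 0,"tz": 0,"rx": 0,"ry": 0,"rz": 0}
    - {"grip": 1,"tx": 0,"ty": 0,"tz": 0,"rx": 0,"ry": 0,"rz": 0}
    - {"grip": 1,"tx": 0,"ty": 0,"tz": 0,"rx": 0,"ry": 0,"rz": 0}

```text
clock: 3.2
position: [0.5652, -0.0197, 0.1251]
tool_rot: [0.153, 3.137, -0.003]
ft_force: [-1.9, -6.3, 2.4]
grip_width: 0.129
finger_force: 59.8
```

Request:
step_arm:
  commands:
    - {"grip": 1,"tx": 0,"ty": 0,"tz": -0.15,"rx": 0,"ry": 0,"rz": 0}
    - {"grip": 1,"tx": 0,"ty": 0,"tz": -0.3,"rx": 0,"ry": 0,"rz": 0}
    - {"grip": 1,"tx": 0,"ty": 0,"tz": -0.5,"rx": 0,"ry": 0,"rz": 0}
    - {"grip": 1,"tx": 0,"ty": 0,"tz": -0.7,"rx": 0,"ry": 0,"rz": 0}
    - {"grip": 1,"tx": 0,"ty": 0,"tz": -0.9,"rx": 0,"ry": 0,"rz": 0}

```text
clock: 3.7
position: [0.565, -0.0158, 0.1974]
tool_rot: [-0.149, -3.138, -0.003]
ft_force: [0.2, -0.5, -2.0]
grip_width: 0.129
finger_force: 59.4
```

Request:
step_arm:
  commands:
    - {"grip": 1,"tx": 0,"ty": 0,"tz": -0.3,"rx": 0,"ry": 0,"rz": 0}
    - {"grip": 1,"tx": 0,"ty": 0,"tz": -0.6,"rx": 0,"ry": 0,"rz": 0}
    - {"grip": 1,"tx": 0,"ty": 0,"tz": -0.85,"rx": 0,"ry": 0,"rz": 0}
    - {"grip": 1,"tx": 0,"ty": 0,"tz": -0.85,"rx": 0,"ry": 0,"rz": 0}

```text
clock: 4.1
position: [0.5668, -0.0161, 0.268]
tool_rot: [0.148, 3.132, 0.004]
ft_force: [1.0, -0.0, -1.5]
grip_width: 0.131
finger_force: 59.5
```

```bash
python3 - <<'E'
from plan import *
c=cam('top','top2.png');s=env.read_state();print(s['position'],s['tool_rot'])
P=[onz(c,35+u/4.2,185+v/4.2,.05) for u,v in [(638,45),(611,470),(555,45),(518,470),(722,48),(706,475)]]
print(np.round(P,4))
a,b=P[0],P[1];print('c',(a+b)/2,'len',np.linalg.norm(a-b),'yaw',np.degrees(np.arctan2(*(a-b)[1::-1])))
E
python3 - <<'E'
import cv2
a=cv2.imread('pics/top2.png');b=cv2.imread('pics/w1.png')
import numpy as np
x=cv2.resize(a[190:305,150:225],None,fx=5,fy=5,interpolation=cv2.INTER_CUBIC);y=cv2.resize(b[65:270,530:640],None,fx=2.8,fy=2.8,interpolation=cv2.INTER_CUBIC)
h=575;z=np.zeros((h,x.shape[1]+y.shape[1],3),np.uint8);z[:x.shape[0],:x.shape[1]]=x[:h];z[:y.shape[0],x.shape[1]:]=y[:h];cv2.imwrite('pics/r.png',z);print(x.shape,y.shape)
E
```

```text
[ 0.56582484 -0.01626457  0.26585207] [1.48486257e-01 3.13521303e+00 3.06346384e-03]
[[0.6398 0.2736 0.05  ]
 [0.4409 0.2692 0.05  ]
 [0.6384 0.3124 0.05  ]
 [0.4397 0.3108 0.05  ]
 [0.6398 0.2342 0.05  ]
 [0.44   0.2264 0.05  ]]
c [0.54037351 0.27140267 0.05      ] len 0.19894195436406187 yaw 1.286286560080374
(575, 375, 3) (574, 308, 3)
```

View pics/r.png

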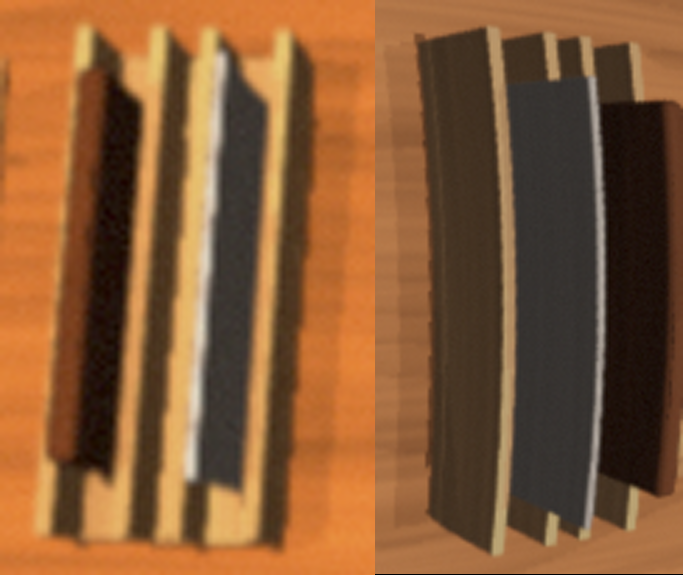

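Run:
```python
from plan import *
c=cam('top')
T=np.array([onz(c,*p,.05)[:2] for p in [(186.7,196.8),(179.7,297)]]);print('top',T,T.mean(0),np.degrees(np.arctan2(*(T[0]-T[1])[::-1])))
w=cam('wrist');w['pose']=np.array(w['pose']);w['pose'][:]=[[0.106,0.958,0.267,0.499],[0.994,-0.101,-0.033,-0.025],[-0.005,0.269,-0.963,0.374],[0,0,0,1]]
W=np.array([onz(w,*p,.05,True)[:2] for p in [(598.8,260.5),(598.9,77)]]);print('wrist',W,W.mean(0),np.degrees(np.arctan2(*(W[0]-W[1])[::-1])),np.linalg.norm(W[0]-W[1]))
```

```text
top [[0.63758203 0.27385208]
 [0.44070405 0.27061386]] [0.53914304 0.27223297] 0.9423080478407079
wrist [[0.64307871 0.27508775]
 [0.44008681 0.27251878]] [0.54158276 0.27380326] 0.725069511056963 0.2030081525074603
```

Run:
```python
import plan;plan.G=1
from plan import *
plan.plan([((.540,.273,.265),down(90.8))],per=.04)
```

```text
Traceback (most recent call last):
AttributeError: 'function' object has no attribute 'plan'
```

```bash
sed -i 's/^def plan(wps,per=.045,cmd=None):/def plan(wps,per=.045,cmd=None,G=0):/' plan.py
python3 - <<'E'
from plan import *
plan([((.540,.273,.265),down(90.8))],per=.04,G=1)
E
```

```text
[{"grip": 1, "tx": 0.081, "ty": 0.447, "tz": -0.002, "rx": 0.0, "ry": 0.0, "rz": -0.004}, {"grip": 1, "tx": 0.162, "ty": 0.894, "tz": -0.004, "rx": 0.0, "ry": 0.0, "rz": -0.009}]
[{"grip": 1, "tx": 0.069, "ty": 0.449, "tz": -0.002, "rx": 0.0, "ry": 0.0, "rz": -0.004}, {"grip": 1, "tx": 0.138, "ty": 0.898, "tz": -0.004, "rx": 0.0, "ry": 0.0, "rz": -0.009}]
[{"grip": 1, "tx": 0.057, "ty": 0.451, "tz": -0.002, "rx": 0.0, "ry": 0.0, "rz": -0.004}, {"grip": 1, "tx": 0.113, "ty": 0.901, "tz": -0.004, "rx": 0.0, "ry": 0.0, "rz": -0.009}]
[{"grip": 1, "tx": 0.044, "ty": 0.452, "tz": -0.002, "rx": 0.0, "ry": 0.0, "rz": -0.004}, {"grip": 1, "tx": 0.089, "ty": 0.904, "tz": -0.005, "rx": 0.0, "ry": 0.0, "rz": -0.009}]
```

Request:
step_arm:
  commands:
    - {"grip": 1,"tx": 0.08,"ty": 0.45,"tz": 0,"rx": 0,"ry": 0,"rz": -0.004}
    - {"grip": 1,"tx": 0.16,"ty": 0.895,"tz": 0,"rx": 0,"ry": 0,"rz": -0.009}

```text
clock: 4.45
position: [0.5584, 0.0549, 0.2629]
tool_rot: [-0.11, -3.137, 0.0]
ft_force: [0.4, 0.4, -2.8]
grip_width: 0.131
finger_force: 59.4
```

Request:
step_arm:
  commands:
    - {"grip": 1,"tx": 0.07,"ty": 0.45,"tz": 0,"rx": 0,"ry": 0,"rz": -0.004}
    - {"grip": 1,"tx": 0.14,"ty": 0.9,"tz": 0,"rx": 0,"ry": 0,"rz": -0.009}

```text
clock: 4.65
position: [0.5517, 0.1292, 0.2627]
tool_rot: [-0.061, -3.138, 0.001]
ft_force: [0.3, -0.6, -2.0]
grip_width: 0.133
finger_force: 59.4
```

Request:
step_arm:
  commands:
    - {"grip": 1,"tx": 0.06,"ty": 0.45,"tz": 0,"rx": 0,"ry": 0,"rz": -0.004}
    - {"grip": 1,"tx": 0.115,"ty": 0.9,"tz": 0,"rx": 0,"ry": 0,"rz": -0.009}

```text
clock: 4.85
position: [0.5453, 0.2015, 0.2627]
tool_rot: [-0.016, -3.139, 0.001]
ft_force: [0.1, -0.9, -2.3]
grip_width: 0.131
finger_force: 59.3
```

Request:
step_arm:
  commands:
    - {"grip": 1,"tx": 0.045,"ty": 0.45,"tz": 0,"rx": 0,"ry": 0,"rz": -0.004}
    - {"grip": 1,"tx": 0.09,"ty": 0.9,"tz": -0.005,"rx": 0,"ry": 0,"rz": -0.009}
    - {"grip": 1,"tx": 0.09,"ty": 0.9,"tz": -0.005,"rx": 0,"ry": 0,"rz": -0.009}
    - {"grip": 1,"tx": 0.09,"ty": 0.9,"tz": -0.005,"rx": 0,"ry": 0,"rz": -0.009}
    - {"grip": 1,"tx": 0.09,"ty": 0.9,"tz": -0.005,"rx": 0,"ry": 0,"rz": -0.009}

```text
clock: 5.35
position: [0.5401, 0.2706, 0.2638]
tool_rot: [0.025, -3.14, 0.003]
ft_force: [0.8, 0.3, -1.3]
grip_width: 0.133
finger_force: 59.3
```

Run:
```python
from plan import *
for i in range(3):
    s=env.read_state();c=cam('wrist','w2.png');print(s['position'],s['tool_rot'])
np.save('w2pose.npy',c['pose'])
```

```text
[0.54008462 0.27057376 0.26375305] [ 2.45294483e-02 -3.14006455e+00  2.64090326e-03]
[0.54033439 0.27024859 0.26417471] [ 2.32111310e-02 -3.14057556e+00  1.92561245e-03]
[0.54046413 0.27029912 0.26451182] [ 2.30584893e-02 -3.14103304e+00  1.17152537e-03]
```

View pics/w2.png

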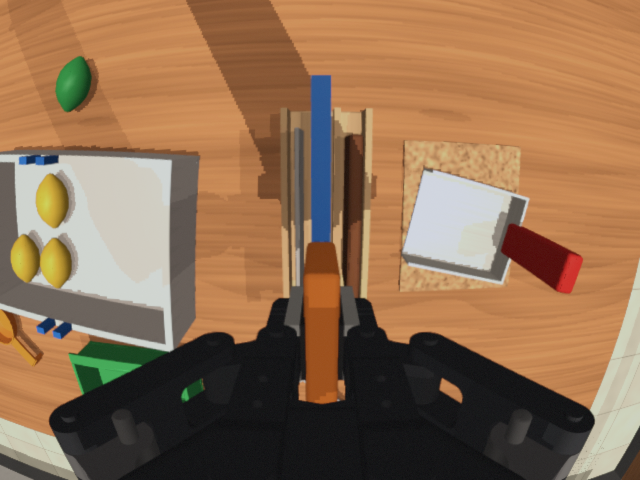

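Run:
```python
from plan import *
c=cam('wrist');im=c['image'].astype(int)
for v in (118,124,122):print(v,[tuple(im[v,u]) [0:3] and int(im[v,u].sum()) for u in range(278,376)])
hsv=cv2.cvtColor(c['image'],cv2.COLOR_RGB2HSV);m=cv2.inRange(hsv,(100,120,60),(125,255,255))
for v in (82,100,140,200):
    u=np.nonzero(m[v,290:350])[0]+290;print(v,u.min(),u.max()+1,[onz(c,x,v,.2455,True)[:2].round(4) for x in (u.min(),u.max()+1)])
```

```text
118 [245, 267, 316, 345, 351, 350, 351, 351, 323, 221, 202, 214, 302, 382, 392, 393, 393, 390, 389, 384, 378, 367, 345, 312, 316, 320, 320, 320, 319, 319, 323, 329, 326, 309, 278, 274, 275, 277, 274, 275, 273, 273, 279, 274, 277, 276, 277, 275, 280, 277, 274, 281, 295, 315, 286, 279, 351, 419, 456, 507, 512, 513, 519, 524, 524, 522, 521, 520, 508, 498, 499, 496, 495, 490, 486, 488, 485, 485, 478, 475, 471, 471, 463, 317, 199, 176, 215, 377, 477, 508, 509, 511, 509, 499, 466, 433, 429, 432]
124 [244, 260, 320, 349, 349, 349, 348, 347, 312, 222, 204, 233, 312, 387, 392, 395, 389, 390, 388, 381, 376, 366, 338, 309, 314, 324, 322, 321, 316, 316, 321, 325, 326, 304, 280, 275, 278, 274, 276, 273, 276, 276, 275, 276, 276, 276, 280, 277, 277, 269, 276, 274, 291, 314, 280, 257, 320, 347, 352, 351, 354, 376, 494, 520, 521, 521, 519, 518, 507, 498, 498, 496, 492, 484, 487, 484, 482, 479, 477, 472, 470, 468, 427, 313, 195, 175, 221, 397, 499, 510, 514, 511, 512, 502, 460, 441, 437, 438]
122 [253, 269, 319, 346, 351, 348, 348, 345, 315, 219, 200, 226, 313, 386, 392, 389, 389, 389, 387, 380, 375, 368, 340, 311, 313, 321, 323, 322, 318, 320, 320, 329, 324, 306, 278, 276, 276, 275, 275, 276, 276, 275, 276, 275, 276, 272, 276, 276, 279, 276, 276, 277, 293, 317, 284, 267, 321, 348, 349, 368, 410, 429, 504, 519, 521, 518, 518, 516, 507, 498, 501, 496, 492, 488, 485, 487, 485, 481, 479, 473, 470, 468, 446, 325, 201, 182, 210, 358, 471, 508, 511, 513, 510, 497, 453, 431, 428, 426]
82 312 330 [array([0.4485, 0.2647]), array([0.4484, 0.2718])]
100 312 330 [array([0.4558, 0.2648]), array([0.4557, 0.2719])]
140 312 330 [array([0.4718, 0.2651]), array([0.4717, 0.2722])]
200 312 330 [array([0.496 , 0.2654]), array([0.4958, 0.2726])]
```

Run:
```python
from plan import *
c=cam('wrist')
for v in (120,124,118):
  a,b=[onz(c,u,v,.05,True)[:2] for u in (283.4,368.8)];print(a,b,(a+b)/2,np.linalg.norm(a-b))
  hs=c['image'][v].astype(int).sum(1)
# bottom area of outer walls
im=c['image'].astype(int)
for v in (180,250):print(v,[int(im[v,u].sum()) for u in range(276,312)],[int(im[v,u].sum()) for u in range(345,385)])
print([onz(c,u,110,.05,True)[:2] for u in (283,368)], env.read_state()['position'])
```

```text
[0.45238961 0.23391382] [0.45092973 0.311959  ] [0.45165967 0.27293641] 0.07805883260419882
[0.45611326 0.2339527 ] [0.45465935 0.31204406] [0.4553863  0.27299838] 0.07810489063873674
[0.45052606 0.23389334] [0.44906314 0.3119177 ] [0.4497946  0.27290552] 0.07803807459133952
180 [244, 243, 246, 251, 272, 290, 292, 296, 295, 285, 255, 194, 182, 194, 263, 298, 319, 305, 298, 311, 314, 313, 280, 226, 211, 211, 224, 272, 293, 297, 302, 310, 317, 324, 333, 296] [65, 75, 84, 106, 125, 139, 150, 151, 160, 154, 151, 159, 155, 157, 150, 141, 129, 166, 216, 300, 352, 358, 360, 393, 464, 448, 316, 277, 276, 277, 290, 371, 406, 411, 413, 412, 414, 414, 413, 415]
250 [372, 369, 372, 371, 376, 431, 478, 494, 496, 496, 490, 432, 243, 194, 262, 426, 485, 486, 417, 462, 518, 521, 457, 280, 215, 213, 234, 354, 449, 429, 326, 211, 186, 193, 197, 192] [75, 92, 161, 168, 201, 244, 256, 260, 260, 264, 257, 255, 239, 229, 186, 187, 298, 436, 517, 525, 523, 526, 518, 455, 423, 420, 420, 417, 419, 419, 418, 416, 417, 418, 415, 415, 415, 418, 418, 417]
[array([0.44305468, 0.23343704]), array([0.44161618, 0.31102272])] [0.54039664 0.27100433 0.26499224]
```

Run:
```python
from plan import *
c=cam('wrist')
q=[]
for v,a,b in ((120,283.4,368.8),(250,284.0,365.0)):
  a,b=[onz(c,u,v,.05,True)[:2] for u in (a,b)];q.append((a+b)/2);print(q[-1],np.linalg.norm(a-b))
d=q[1]-q[0];print('yaw',np.degrees(np.arctan2(d[1],d[0])))
```

```text
[0.45163182 0.27321306] 0.07808046994734066
[0.57539999 0.27393084] 0.0785499219100523
yaw 0.3322748724540267
```

Request:
step_arm:
  commands:
    - {"grip": 1,"tx": 0,"ty": 0.05,"tz": 0.3,"rx": 0,"ry": 0,"rz": 0.003}
    - {"grip": 1,"tx": 0,"ty": 0.05,"tz": 0.6,"rx": 0,"ry": 0,"rz": 0.003}
    - {"grip": 1,"tx": 0,"ty": 0.05,"tz": 0.95,"rx": 0,"ry": 0,"rz": 0.003}
    - {"grip": 1,"tx": 0,"ty": 0.05,"tz": 0.95,"rx": 0,"ry": 0,"rz": 0.003}
    - {"grip": 1,"tx": 0,"ty": 0.05,"tz": 0.95,"rx": 0,"ry": 0,"rz": 0.003}

```text
clock: 6.15
position: [0.5401, 0.2758, 0.1893]
tool_rot: [0.012, -3.141, 0.0]
ft_force: [0.7, 0.3, -0.9]
grip_width: 0.127
finger_force: 59.2
```

Run:
```python
from plan import *
for i in range(2):
    s=env.read_state();c=cam('wrist','w3.png');print(s['position'],s['tool_rot'])
cv2.imwrite('pics/w3c.png',cv2.resize(c['image'][60:330,230:430,::-1],None,fx=2.2,fy=2.2,interpolation=cv2.INTER_CUBIC))
```

```text
[0.5401224  0.27578462 0.18926896] [ 1.15764661e-02 -3.14128875e+00  3.94653595e-04]
[0.54082202 0.27618318 0.19041466] [-1.16017421e-02  3.13989537e+00  1.57518867e-03]
```

View pics/w3c.png

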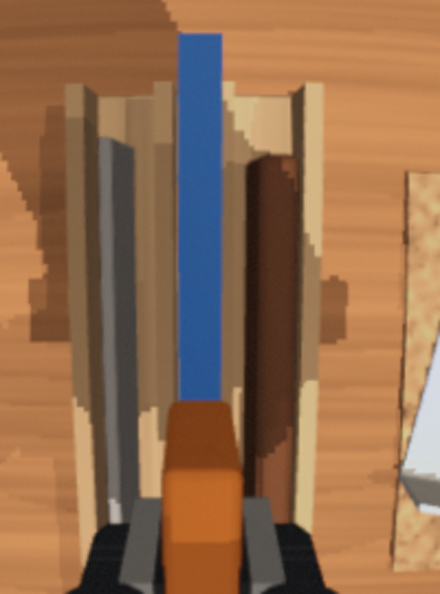

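Request:
step_arm:
  commands:
    - {"grip": 1,"tx": 0,"ty": -0.022,"tz": 0,"rx": 0,"ry": 0,"rz": 0}
    - {"grip": 1,"tx": 0,"ty": -0.022,"tz": 0.1,"rx": 0,"ry": 0,"rz": 0}
    - {"grip": 1,"tx": 0,"ty": -0.022,"tz": 0.2,"rx": 0,"ry": 0,"rz": 0}
    - {"grip": 1,"tx": 0,"ty": -0.022,"tz": 0.3,"rx": 0,"ry": 0,"rz": 0}
    - {"grip": 1,"tx": 0,"ty": -0.022,"tz": 0.3,"rx": 0,"ry": 0,"rz": 0}

```text
clock: 6.75
position: [0.539, 0.2738, 0.1629]
tool_rot: [0.012, -3.139, 0.003]
ft_force: [0.0, 0.1, -2.0]
grip_width: 0.132
finger_force: 59.4
```

Request:
step_arm:
  commands:
    - {"grip": 1,"tx": 0,"ty": 0,"tz": 0.15,"rx": 0,"ry": 0,"rz": 0}
    - {"grip": 1,"tx": 0,"ty": 0,"tz": 0.3,"rx": 0,"ry": 0,"rz": 0}
    - {"grip": 1,"tx": 0,"ty": 0,"tz": 0.42,"rx": 0,"ry": 0,"rz": 0}
    - {"grip": 1,"tx": 0,"ty": 0,"tz": 0.42,"rx": 0,"ry": 0,"rz": 0}

```text
clock: 7.15
position: [0.5388, 0.2736, 0.1289]
tool_rot: [0.012, -3.138, 0.003]
ft_force: [-0.7, -0.1, -2.2]
grip_width: 0.133
finger_force: 59.4
```

Request:
step_arm:
  commands:
    - {"grip": 1,"tx": 0,"ty": 0,"tz": 0.03,"rx": 0,"ry": 0,"rz": 0}
    - {"grip": 1,"tx": 0,"ty": 0,"tz": 0.05,"rx": 0,"ry": 0,"rz": 0}
    - {"grip": 1,"tx": 0,"ty": 0,"tz": 0.05,"rx": 0,"ry": 0,"rz": 0}
    - {"grip": 1,"tx": 0,"ty": 0,"tz": 0.05,"rx": 0,"ry": 0,"rz": 0}

```text
clock: 7.55
position: [0.5403, 0.2744, 0.1277]
tool_rot: [-0.012, 3.141, 0.001]
ft_force: [-0.4, -0.1, -2.0]
grip_width: 0.131
finger_force: 59.4
```

Request:
step_arm:
  commands:
    - {"grip": 1,"tx": 0,"ty": 0,"tz": 0.03,"rx": 0,"ry": 0,"rz": 0}
    - {"grip": 1,"tx": 0,"ty": 0,"tz": 0.03,"rx": 0,"ry": 0,"rz": 0}
    - {"grip": 1,"tx": 0,"ty": 0,"tz": 0.03,"rx": 0,"ry": 0,"rz": 0}

```text
clock: 7.85
position: [0.5403, 0.2744, 0.1251]
tool_rot: [-0.012, 3.141, 0.001]
ft_force: [0.8, 0.9, -0.3]
grip_width: 0.127
finger_force: 59.6
```

Request:
step_arm:
  commands:
    - {"grip": 0.7,"tx": 0,"ty": 0,"tz": 0,"rx": 0,"ry": 0,"rz": 0}
    - {"grip": 0.5,"tx": 0,"ty": 0,"tz": 0,"rx": 0,"ry": 0,"rz": 0}
    - {"grip": 0.3,"tx": 0,"ty": 0,"tz": 0,"rx": 0,"ry": 0,"rz": 0}
    - {"grip": 0.2,"tx": 0,"ty": 0,"tz": 0,"rx": 0,"ry": 0,"rz": 0}
    - {"grip": 0.2,"tx": 0,"ty": 0,"tz": 0,"rx": 0,"ry": 0,"rz": 0}

```text
clock: 8.35
position: [0.5401, 0.2743, 0.125]
tool_rot: [-0.012, 3.141, 0.0]
ft_force: [0.5, 0.4, 0.1]
grip_width: 0.8
finger_force: 0.0
```

Request:
step_arm:
  commands:
    - {"grip": 0.2,"tx": 0,"ty": 0,"tz": -0.4,"rx": 0,"ry": 0,"rz": 0}
    - {"grip": 0.2,"tx": 0,"ty": 0,"tz": -0.9,"rx": 0,"ry": 0,"rz": 0}
    - {"grip": 0,"tx": 0,"ty": 0,"tz": -0.9,"rx": 0,"ry": 0,"rz": 0}

```text
clock: 8.65
position: [0.5432, 0.2757, 0.2032]
tool_rot: [-0.012, 3.132, 0.009]
ft_force: [-0.2, 0.6, 0.4]
grip_width: 0.945
finger_force: 0.0
```

Request:
step_arm:
  commands:
    - {"grip": 0,"tx": 0,"ty": 0,"tz": -0.5,"rx": 0,"ry": 0,"rz": 0}
    - {"grip": 0,"tx": 0,"ty": 0,"tz": -0.6,"rx": 0,"ry": 0,"rz": 0}
    - {"grip": 0,"tx": 0,"ty": 0,"tz": -0.6,"rx": 0,"ry": 0,"rz": 0}
    - {"grip": 0,"tx": 0,"ty": 0,"tz": -0.6,"rx": 0,"ry": 0,"rz": 0}

```text
clock: 9.05
position: [0.5397, 0.2741, 0.244]
tool_rot: [0.012, -3.141, 0.001]
ft_force: [-0.3, 0.6, 0.0]
grip_width: 1.001
finger_force: 0.0
```

Run:
```python
from plan import *
for i in range(2):
    s=env.read_state();c=cam('wrist','w4.png');print(s['position'],s['tool_rot'])
np.save('w4.npy',c['pose'])
```

```text
[0.53971505 0.27409888 0.24396098] [ 1.22035430e-02 -3.14067777e+00  6.98798567e-04]
[0.53943033 0.27394671 0.24337567] [ 1.21915242e-02 -3.13965917e+00  1.75047793e-03]
```

View pics/w4.png

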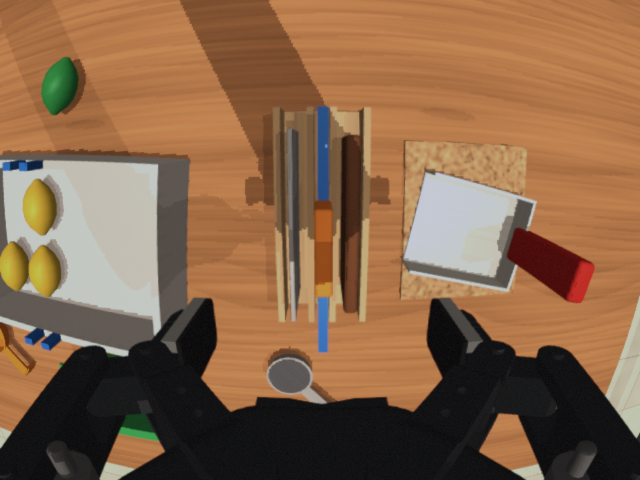

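Run:
```python
from plan import *
plan([((.566,.485,.245),down(80.2))],per=.04)
```

```text
[{"grip": 0, "tx": -0.059, "ty": 0.439, "tz": -0.005, "rx": 0.0, "ry": 0.0, "rz": 0.009}, {"grip": 0, "tx": -0.118, "ty": 0.879, "tz": -0.009, "rx": 0.0, "ry": 0.0, "rz": 0.019}]
[{"grip": 0, "tx": -0.033, "ty": 0.442, "tz": -0.004, "rx": 0.0, "ry": 0.0, "rz": 0.009}, {"grip": 0, "tx": -0.065, "ty": 0.884, "tz": -0.009, "rx": 0.0, "ry": 0.0, "rz": 0.019}]
[{"grip": 0, "tx": -0.006, "ty": 0.443, "tz": -0.004, "rx": 0.0, "ry": 0.0, "rz": 0.009}, {"grip": 0, "tx": -0.013, "ty": 0.886, "tz": -0.008, "rx": 0.0, "ry": 0.0, "rz": 0.019}]
```

Request:
step_arm:
  commands:
    - {"grip": 0,"tx": -0.06,"ty": 0.44,"tz": 0,"rx": 0,"ry": 0,"rz": 0.009}
    - {"grip": 0,"tx": -0.12,"ty": 0.88,"tz": 0,"rx": 0,"ry": 0,"rz": 0.019}

```text
clock: 9.35
position: [0.5494, 0.344, 0.2438]
tool_rot: [-0.088, -3.139, 0.002]
ft_force: [0.4, 0.3, 0.3]
grip_width: 1.0
finger_force: 0.0
```

Request:
step_arm:
  commands:
    - {"grip": 0,"tx": -0.03,"ty": 0.44,"tz": 0,"rx": 0,"ry": 0,"rz": 0.009}
    - {"grip": 0,"tx": -0.065,"ty": 0.885,"tz": 0,"rx": 0,"ry": 0,"rz": 0.019}

```text
clock: 9.55
position: [0.5576, 0.4161, 0.2433]
tool_rot: [-0.177, -3.135, 0.002]
ft_force: [1.0, 0.5, 0.2]
grip_width: 1.003
finger_force: 0.0
```

Request:
step_arm:
  commands:
    - {"grip": 0,"tx": -0.006,"ty": 0.44,"tz": 0,"rx": 0,"ry": 0,"rz": 0.009}
    - {"grip": 0,"tx": -0.013,"ty": 0.885,"tz": 0,"rx": 0,"ry": 0,"rz": 0.019}
    - {"grip": 0,"tx": -0.013,"ty": 0.885,"tz": 0,"rx": 0,"ry": 0,"rz": 0.019}
    - {"grip": 0,"tx": -0.013,"ty": 0.885,"tz": 0,"rx": 0,"ry": 0,"rz": 0.019}
    - {"grip": 0,"tx": -0.013,"ty": 0.885,"tz": 0,"rx": 0,"ry": 0,"rz": 0.019}

```text
clock: 10.05
position: [0.5673, 0.4838, 0.244]
tool_rot: [-0.271, -3.13, 0.003]
ft_force: [-0.2, 0.0, 0.3]
grip_width: 0.995
finger_force: 0.0
```

Run:
```python
from plan import *
for i in range(2):
    s=env.read_state();c=cam('wrist','w5.png');print(s['position'],s['tool_rot'])
np.save('w5.npy',c['pose'])
hsv=cv2.cvtColor(c['image'],cv2.COLOR_RGB2HSV);m=cv2.inRange(hsv,(0,180,90),(4,255,255))|cv2.inRange(hsv,(174,180,90),(180,255,255))
cs,_=cv2.findContours(m,cv2.RETR_EXTERNAL,cv2.CHAIN_APPROX_NONE)
for k in cs:
    if cv2.contourArea(k)>60:
        r=cv2.minAreaRect(k);P=np.array([onz(c,*p,.144,True)[:2] for p in cv2.boxPoints(r)]);print(r,P.round(4).tolist(),P.mean(0),np.linalg.norm(P-np.roll(P,-1,0),axis=1))
```

```text
[0.56733166 0.48380938 0.24402271] [-0.27083377 -3.12955857  0.00320692]
[0.56753571 0.48362561 0.24463533] [ 2.71612979e-01  3.12971701e+00 -2.00408106e-03]
((320.5, 233.5), (75.0, 29.0), 90.0) [[0.5321, 0.4792], [0.5352, 0.497], [0.584, 0.489], [0.5808, 0.4702]] [0.55801819 0.48383774] [0.01806267 0.04947046 0.0190384  0.04948387]
```

View pics/w5.png

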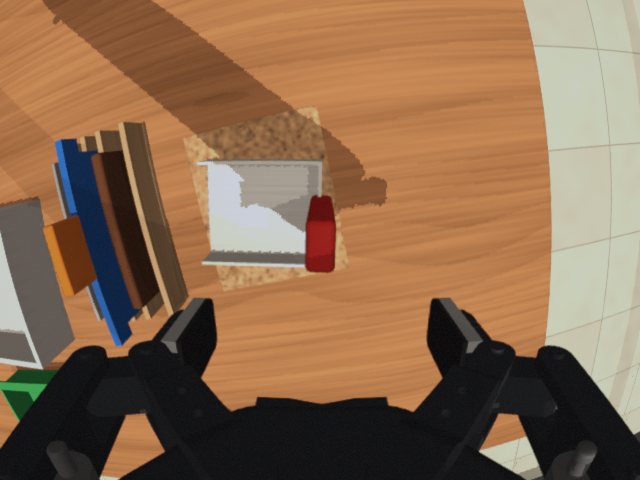

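Request:
step_arm:
  commands:
    - {"grip": 0,"tx": 0.033,"ty": -0.01,"tz": 0.4,"rx": 0,"ry": 0,"rz": 0}
    - {"grip": 0,"tx": 0.033,"ty": -0.01,"tz": 0.8,"rx": 0,"ry": 0,"rz": 0}
    - {"grip": 0,"tx": 0.033,"ty": -0.01,"tz": 0.8,"rx": 0,"ry": 0,"rz": 0}
  grip_force: 110

```text
clock: 10.45
position: [0.5622, 0.4821, 0.1759]
tool_rot: [-0.27, -3.124, 0.01]
ft_force: [-0.8, 0.7, -0.3]
grip_width: 0.999
finger_force: 0.0
```

Request:
step_arm:
  commands:
    - {"grip": 0,"tx": 0,"ty": 0,"tz": 0.4,"rx": 0,"ry": 0,"rz": 0}
    - {"grip": 0,"tx": 0,"ty": 0,"tz": 0.72,"rx": 0,"ry": 0,"rz": 0}
    - {"grip": 0,"tx": 0,"ty": 0,"tz": 0.72,"rx": 0,"ry": 0,"rz": 0}
    - {"grip": 0.3,"tx": 0,"ty": 0,"tz": 0.72,"rx": 0,"ry": 0,"rz": 0}
    - {"grip": 0.6,"tx": 0,"ty": 0,"tz": 0.72,"rx": 0,"ry": 0,"rz": 0}

```text
clock: 10.95
position: [0.5655, 0.4858, 0.1265]
tool_rot: [0.269, 3.127, 0.005]
ft_force: [0.5, 0.5, -1.2]
grip_width: 0.691
finger_force: 0.0
```

Request:
step_arm:
  commands:
    - {"grip": 0.8,"tx": 0,"ty": 0,"tz": 0,"rx": 0,"ry": 0,"rz": 0}
    - {"grip": 1,"tx": 0,"ty": 0,"tz": 0,"rx": 0,"ry": 0,"rz": 0}
    - {"grip": 1,"tx": 0,"ty": 0,"tz": 0,"rx": 0,"ry": 0,"rz": 0}
    - {"grip": 1,"tx": 0,"ty": 0,"tz": 0,"rx": 0,"ry": 0,"rz": 0}
    - {"grip": 1,"tx": 0,"ty": 0,"tz": 0,"rx": 0,"ry": 0,"rz": 0}

```text
clock: 11.45
position: [0.5649, 0.4851, 0.125]
tool_rot: [0.269, 3.128, 0.002]
ft_force: [-0.9, -0.8, 5.6]
grip_width: 0.216
finger_force: 108.1
```

Request:
step_arm:
  commands:
    - {"grip": 1,"tx": 0,"ty": 0,"tz": 0,"rx": 0,"ry": 0,"rz": 0}
    - {"grip": 1,"tx": 0,"ty": 0,"tz": 0,"rx": 0,"ry": 0,"rz": 0}

```text
clock: 11.65
position: [0.5649, 0.4852, 0.125]
tool_rot: [0.269, 3.128, 0.002]
ft_force: [-0.4, -1.6, 5.3]
grip_width: 0.218
finger_force: 108.1
```

Run:
```python
from plan import *
plan([((.5649,.485,.30),None),((.6147,.1018,.30),down(84.7)),((.6147,.1018,.15),None)],per=.045,G=1)
```

```text
[{"grip": 1, "tx": -0.001, "ty": 0.0, "tz": -0.547, "rx": 0.0, "ry": 0.0, "rz": 0.0}]
[{"grip": 1, "tx": -0.001, "ty": 0.0, "tz": -0.547, "rx": 0.0, "ry": 0.0, "rz": 0.0}]
[{"grip": 1, "tx": -0.001, "ty": 0.0, "tz": -0.547, "rx": 0.0, "ry": 0.0, "rz": 0.0}]
[{"grip": 1, "tx": -0.001, "ty": 0.0, "tz": -0.547, "rx": 0.0, "ry": 0.0, "rz": 0.0}]
[{"grip": 1, "tx": -0.159, "ty": -0.513, "tz": 0.0, "rx": 0.0, "ry": 0.0, "rz": -0.003}]
[{"grip": 1, "tx": -0.154, "ty": -0.514, "tz": 0.0, "rx": 0.0, "ry": 0.0, "rz": -0.003}]
[{"grip": 1, "tx": -0.15, "ty": -0.515, "tz": 0.0, "rx": 0.0, "ry": 0.0, "rz": -0.003}]
[{"grip": 1, "tx": -0.145, "ty": -0.517, "tz": 0.0, "rx": 0.0, "ry": 0.0, "rz": -0.003}]
[{"grip": 1, "tx": -0.141, "ty": -0.518, "tz": 0.0, "rx": 0.0, "ry": 0.0, "rz": -0.003}]
[{"grip": 1, "tx": -0.136, "ty": -0.519, "tz": 0.0, "rx": 0.0, "ry": 0.0, "rz": -0.003}]
[{"grip": 1, "tx": -0.132, "ty": -0.52, "tz": 0.0, "rx": 0.0, "ry": 0.0, "rz": -0.003}]
[{"grip": 1, "tx": -0.127, "ty": -0.521, "tz": 0.0, "rx": 0.0, "ry": 0.0, "rz": -0.003}]
[{"grip": 1, "tx": -0.123, "ty": -0.523, "tz": 0.0, "rx": 0.0, "ry": 0.0, "rz": -0.003}]
[{"grip": 1, "tx": 0.0, "ty": 0.0, "tz": 0.469, "rx": 0.0, "ry": 0.0, "rz": 0.0}, {"grip": 1, "tx": 0.0, "ty": 0.0, "tz": 0.938, "rx": 0.0, "ry": 0.0, "rz": 0.0}]
[{"grip": 1, "tx": 0.0, "ty": 0.0, "tz": 0.469, "rx": 0.0, "ry": 0.0, "rz": 0.0}, {"grip": 1, "tx": 0.0, "ty": 0.0, "tz": 0.938, "rx": 0.0, "ry": 0.0, "rz": 0.0}]
```

Request:
step_arm:
  commands:
    - {"grip": 1,"tx": 0,"ty": 0,"tz": -0.3,"rx": 0,"ry": 0,"rz": 0}
    - {"grip": 1,"tx": 0,"ty": 0,"tz": -0.7,"rx": 0,"ry": 0,"rz": 0}
    - {"grip": 1,"tx": 0,"ty": 0,"tz": -1,"rx": 0,"ry": 0,"rz": 0}

```text
clock: 11.95
position: [0.5639, 0.4852, 0.2039]
tool_rot: [-0.268, -3.13, 0.0]
ft_force: [1.3, -0.1, -2.1]
grip_width: 0.217
finger_force: 107.5
```

Request:
step_arm:
  commands:
    - {"grip": 1,"tx": 0,"ty": 0,"tz": -0.5,"rx": 0,"ry": 0,"rz": 0}
    - {"grip": 1,"tx": 0,"ty": 0,"tz": -1,"rx": 0,"ry": 0,"rz": 0}

```text
clock: 12.15
position: [0.5633, 0.4849, 0.2827]
tool_rot: [-0.268, -3.128, 0.003]
ft_force: [1.1, 1.0, -2.5]
grip_width: 0.217
finger_force: 107.5
```

Request:
step_arm:
  commands:
    - {"grip": 1,"tx": 0,"ty": 0,"tz": -0.2,"rx": 0,"ry": 0,"rz": 0}
    - {"grip": 1,"tx": 0,"ty": 0,"tz": -0.2,"rx": 0,"ry": 0,"rz": 0}

```text
clock: 12.35
position: [0.565, 0.4859, 0.3025]
tool_rot: [0.268, 3.127, 0.007]
ft_force: [0.2, -0.6, -1.8]
grip_width: 0.218
finger_force: 107.6
```

Request:
step_arm:
  commands:
    - {"grip": 1,"tx": -0.13,"ty": -0.45,"tz": 0,"rx": 0,"ry": 0,"rz": -0.002}
    - {"grip": 1,"tx": -0.29,"ty": -0.93,"tz": 0,"rx": 0,"ry": 0,"rz": -0.005}

```text
clock: 12.55
position: [0.5722, 0.4088, 0.2954]
tool_rot: [-0.236, -3.128, 0.004]
ft_force: [0.5, -1.4, -2.6]
grip_width: 0.215
finger_force: 107.8
```

Request:
step_arm:
  commands:
    - {"grip": 1,"tx": -0.13,"ty": -0.45,"tz": 0,"rx": 0,"ry": 0,"rz": -0.002}
    - {"grip": 1,"tx": -0.27,"ty": -0.93,"tz": 0,"rx": 0,"ry": 0,"rz": -0.005}

```text
clock: 12.75
position: [0.5831, 0.3295, 0.2961]
tool_rot: [-0.218, -3.13, 0.003]
ft_force: [1.2, 0.4, -3.3]
grip_width: 0.218
finger_force: 107.9
```

Request:
step_arm:
  commands:
    - {"grip": 1,"tx": -0.13,"ty": -0.45,"tz": 0,"rx": 0,"ry": 0,"rz": -0.002}
    - {"grip": 1,"tx": -0.25,"ty": -0.93,"tz": 0,"rx": 0,"ry": 0,"rz": -0.005}

```text
clock: 12.95
position: [0.5925, 0.253, 0.2963]
tool_rot: [-0.193, -3.132, 0.003]
ft_force: [0.2, 0.2, -2.8]
grip_width: 0.222
finger_force: 108.0
```

Request:
step_arm:
  commands:
    - {"grip": 1,"tx": -0.12,"ty": -0.45,"tz": 0,"rx": 0,"ry": 0,"rz": -0.002}
    - {"grip": 1,"tx": -0.24,"ty": -0.93,"tz": 0,"rx": 0,"ry": 0,"rz": -0.005}

```text
clock: 13.15
position: [0.6023, 0.177, 0.2964]
tool_rot: [-0.169, -3.133, 0.002]
ft_force: [0.6, -0.1, -2.4]
grip_width: 0.216
finger_force: 108.0
```

Request:
step_arm:
  commands:
    - {"grip": 1,"tx": -0.12,"ty": -0.45,"tz": 0,"rx": 0,"ry": 0,"rz": -0.002}
    - {"grip": 1,"tx": -0.23,"ty": -0.93,"tz": 0,"rx": 0,"ry": 0,"rz": -0.005}
    - {"grip": 1,"tx": -0.23,"ty": -0.93,"tz": 0,"rx": 0,"ry": 0,"rz": -0.005}
    - {"grip": 1,"tx": -0.23,"ty": -0.93,"tz": 0,"rx": 0,"ry": 0,"rz": -0.005}
    - {"grip": 1,"tx": -0.23,"ty": -0.93,"tz": 0,"rx": 0,"ry": 0,"rz": -0.005}

```text
clock: 13.65
position: [0.6128, 0.1039, 0.2975]
tool_rot: [-0.143, -3.136, -0.001]
ft_force: [0.1, 0.9, -2.3]
grip_width: 0.219
finger_force: 108.2
```

Run:
```python
from plan import *
for i in range(2):
    s=env.read_state();c=cam('wrist','w6.png');print(s['position'],s['tool_rot'],s['qpos'])
np.save('w6.npy',c['pose'])
plan([((.6147,.1018,.16),down(84.7))],G=1)
```

```text
[0.6127856  0.10393465 0.29753232] [-1.42789302e-01 -3.13550863e+00 -7.49228912e-04] [-0.49849355  0.24698122  0.35346381  1.45722228 -0.08633651  1.45521829
  1.33507048]
[0.61290219 0.10434681 0.29784091] [-1.41442690e-01 -3.13607682e+00 -5.72273200e-04] [-0.49898722  0.24693071  0.35319326  1.45664797 -0.08604345  1.45533857
  1.33510482]
[{"grip": 1, "tx": -0.007, "ty": -0.007, "tz": 0.432, "rx": 0.0, "ry": 0.0, "rz": 0.0}, {"grip": 1, "tx": -0.013, "ty": -0.015, "tz": 0.864, "rx": 0.0, "ry": 0.0, "rz": 0.0}]
[{"grip": 1, "tx": -0.006, "ty": -0.007, "tz": 0.432, "rx": 0.0, "ry": 0.0, "rz": 0.0}, {"grip": 1, "tx": -0.012, "ty": -0.015, "tz": 0.864, "rx": 0.0, "ry": 0.0, "rz": 0.0}]
```

View pics/w6.png

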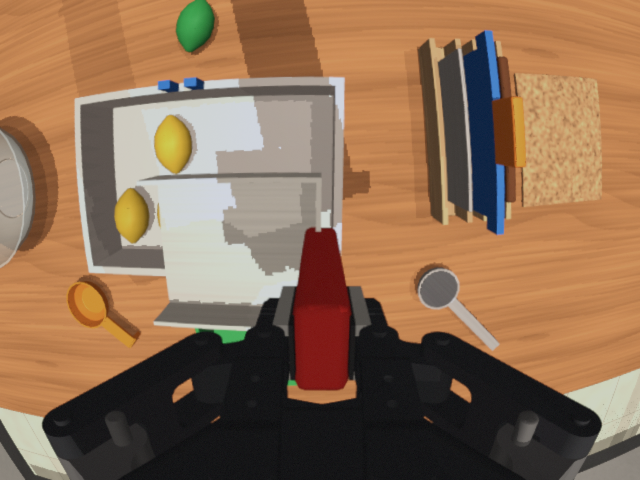

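Run:
```python
from plan import *
c=cam('wrist')
B=np.array([.5682,-.0104]);ex=np.array([.9957,-.0924]);ey=np.array([.0924,.9957])
for u,v in [(76,98),(344.5,77),(90,273)]:
    p=onz(c,u,v,.08,True)[:2]-B;print(p@ex,p@ey)
# scoop pan top side-wall edges (held): rim z = TCPz-.121+.035
z=env.read_state()['position'][2]-.121+.035
for u,v in [(142,178),(319,178),(156,322)]:
    p=onz(c,u,v,z,True)[:2]-B;print('scoop',p@ex,p@ey)
hsv=cv2.cvtColor(c['image'],cv2.COLOR_RGB2HSV);m=cv2.inRange(hsv,(18,150,100),(32,255,255));m[:90]=0
cs,_=cv2.findContours(m,cv2.RETR_EXTERNAL,cv2.CHAIN_APPROX_NONE)
for k in cs:
    if cv2.contourArea(k)>100:
        r=cv2.minAreaRect(k);p=onz(c,*r[0],.03,True)[:2]-B;print('y',r,p@ex,p@ey)
```

```text
-0.09780160856124408 -0.1460479197394334
-0.09578162112619097 0.13850232878760732
0.09941724147503574 -0.1482835021747947
scoop -0.015861999660779773 0.005404294339137364
scoop -0.013062452309235395 0.11619176762010343
scoop 0.08353969400309058 0.002453811825718344
y ((117.33417510986328, 331.5915832519531), (36.86850357055664, 9.3578462600708), 39.289405822753906) 0.2031088179785389 -0.16053962500261765
y ((91.91999816894531, 299.55999755859375), (26.80000114440918, 18.399999618530273), 53.13010025024414) 0.1570732129802855 -0.1925145114781339
y ((130.5, 214.5), (53.0, 31.0), 90.0) 0.042001067657258126 -0.11001531508894748
y ((172.8600311279297, 143.52001953125), (43.20000076293945, 45.40000534057617), 36.869895935058594) -0.037934937065529556 -0.0480009440651642
y ((518.5007934570312, 131.34689331054688), (67.36366271972656, 9.146140098571777), 86.49646759033203) -0.05868908356050634 0.34602750622589307
```

Request:
step_arm:
  commands:
    - {"grip": 1,"tx": -0.03,"ty": -0.09,"tz": 0.4,"rx": 0,"ry": 0,"rz": 0}
    - {"grip": 1,"tx": -0.03,"ty": -0.09,"tz": 0.8,"rx": 0,"ry": 0,"rz": 0}
    - {"grip": 1,"tx": -0.03,"ty": -0.09,"tz": 0.9,"rx": 0,"ry": 0,"rz": 0}

```text
clock: 14.1
position: [0.613, 0.0956, 0.2232]
tool_rot: [-0.143, -3.131, 0.003]
ft_force: [-1.8, -0.1, -2.4]
grip_width: 0.213
finger_force: 108.1
```

Request:
step_arm:
  commands:
    - {"grip": 1,"tx": 0,"ty": 0,"tz": 0.4,"rx": 0,"ry": 0,"rz": 0}
    - {"grip": 1,"tx": 0,"ty": 0,"tz": 0.8,"rx": 0,"ry": 0,"rz": 0}
    - {"grip": 1,"tx": 0,"ty": 0,"tz": 1,"rx": 0,"ry": 0,"rz": 0}
    - {"grip": 1,"tx": 0,"ty": 0,"tz": 1,"rx": 0,"ry": 0,"rz": 0}

```text
clock: 14.5
position: [0.6139, 0.0955, 0.1452]
tool_rot: [-0.144, -3.134, 0.002]
ft_force: [0.1, 0.6, -2.7]
grip_width: 0.216
finger_force: 111.0
```

Request:
step_arm:
  commands:
    - {"grip": 1,"tx": 0,"ty": 0,"tz": 0.1,"rx": 0,"ry": 0,"rz": 0}
    - {"grip": 1,"tx": 0,"ty": 0,"tz": 0.1,"rx": 0,"ry": 0,"rz": 0}
    - {"grip": 1,"tx": 0,"ty": 0,"tz": 0.1,"rx": 0,"ry": 0,"rz": 0}

```text
clock: 14.8
position: [0.6163, 0.0951, 0.1406]
tool_rot: [0.145, 3.136, 0.001]
ft_force: [0.1, -0.0, -2.7]
grip_width: 0.216
finger_force: 111.0
```

Request:
step_arm:
  commands:
    - {"grip": 1,"tx": 0,"ty": 0,"tz": 0.06,"rx": 0,"ry": 0,"rz": 0}
    - {"grip": 1,"tx": 0,"ty": 0,"tz": 0.06,"rx": 0,"ry": 0,"rz": 0}

```text
clock: 15.0
position: [0.6154, 0.0949, 0.1345]
tool_rot: [0.146, 3.138, 0.0]
ft_force: [-1.0, -1.1, -3.3]
grip_width: 0.22
finger_force: 111.1
```

Request:
step_arm:
  commands:
    - {"grip": 1,"tx": 0,"ty": 0,"tz": 0.04,"rx": 0,"ry": 0,"rz": 0}
    - {"grip": 1,"tx": 0,"ty": 0,"tz": 0.04,"rx": 0,"ry": 0,"rz": 0}
    - {"grip": 1,"tx": 0,"ty": 0,"tz": 0.04,"rx": 0,"ry": 0,"rz": 0}

```text
clock: 15.3
position: [0.6153, 0.0949, 0.1312]
tool_rot: [-0.146, -3.138, 0.0]
ft_force: [0.2, 1.7, -2.0]
grip_width: 0.221
finger_force: 111.1
```

Request:
step_arm:
  commands:
    - {"grip": 1,"tx": 0,"ty": 0,"tz": 0.025,"rx": 0,"ry": 0,"rz": 0}
    - {"grip": 1,"tx": 0,"ty": 0,"tz": 0.025,"rx": 0,"ry": 0,"rz": 0}
    - {"grip": 1,"tx": 0,"ty": 0,"tz": 0.025,"rx": 0,"ry": 0,"rz": 0}

```text
clock: 15.6
position: [0.6154, 0.095, 0.1293]
tool_rot: [-0.146, -3.138, -0.0]
ft_force: [-0.5, 0.2, -2.5]
grip_width: 0.215
finger_force: 111.1
```

Request:
step_arm:
  commands:
    - {"grip": 1,"tx": 0,"ty": 0,"tz": 0.012,"rx": 0,"ry": 0,"rz": 0}
    - {"grip": 1,"tx": 0,"ty": 0,"tz": 0.012,"rx": 0,"ry": 0,"rz": 0}

```text
clock: 15.8
position: [0.6156, 0.095, 0.1285]
tool_rot: [0.146, 3.138, 0.0]
ft_force: [-0.4, 0.3, -2.1]
grip_width: 0.217
finger_force: 111.6
```

Request:
step_arm:
  commands:
    - {"grip": 1,"tx": 0,"ty": 0,"tz": 0.012,"rx": 0,"ry": 0,"rz": 0}
    - {"grip": 1,"tx": 0,"ty": 0,"tz": 0.012,"rx": 0,"ry": 0,"rz": 0}

```text
clock: 16.0
position: [0.6159, 0.095, 0.1284]
tool_rot: [0.146, 3.137, 0.001]
ft_force: [-0.9, 0.0, 3.4]
grip_width: 0.221
finger_force: 112.1
```

Request:
step_arm:
  commands:
    - {"grip": 1,"tx": 0,"ty": 0,"tz": 0.012,"rx": 0,"ry": 0,"rz": 0}
    - {"grip": 1,"tx": 0,"ty": 0,"tz": 0.012,"rx": 0,"ry": 0,"rz": 0}

```text
clock: 16.2
position: [0.6162, 0.0949, 0.1283]
tool_rot: [0.146, 3.136, 0.001]
ft_force: [-1.0, -0.3, 6.8]
grip_width: 0.216
finger_force: 112.9
```

Request:
step_arm:
  commands:
    - {"grip": 1,"tx": 0,"ty": 0,"tz": 0.012,"rx": 0,"ry": 0,"rz": 0}
    - {"grip": 1,"tx": 0,"ty": 0,"tz": 0.012,"rx": 0,"ry": 0,"rz": 0}

```text
clock: 16.4
position: [0.6162, 0.095, 0.1283]
tool_rot: [0.146, 3.136, 0.002]
ft_force: [-3.3, -1.1, 12.8]
grip_width: 0.217
finger_force: 113.5
```

Request:
step_arm:
  commands:
    - {"grip": 1,"tx": 0,"ty": -0.2,"tz": 0,"rx": 0,"ry": 0,"rz": 0}
    - {"grip": 1,"tx": 0,"ty": -0.4,"tz": 0,"rx": 0,"ry": 0,"rz": 0}
    - {"grip": 1,"tx": 0,"ty": -0.6,"tz": 0,"rx": 0,"ry": 0,"rz": 0}
    - {"grip": 1,"tx": 0,"ty": -0.8,"tz": 0,"rx": 0,"ry": 0,"rz": 0}
    - {"grip": 1,"tx": 0,"ty": -1,"tz": 0,"rx": 0,"ry": 0,"rz": 0}

```text
clock: 16.9
position: [0.6098, 0.02, 0.1285]
tool_rot: [0.141, 3.134, 0.011]
ft_force: [-0.3, 7.3, 11.1]
grip_width: 0.218
finger_force: 113.1
```

Request:
step_arm:
  commands:
    - {"grip": 1,"tx": 0,"ty": -0.2,"tz": 0,"rx": 0,"ry": 0,"rz": 0}
    - {"grip": 1,"tx": 0,"ty": -0.4,"tz": 0,"rx": 0,"ry": 0,"rz": 0}
    - {"grip": 1,"tx": 0,"ty": -0.5,"tz": 0,"rx": 0,"ry": 0,"rz": 0}

```text
clock: 17.2
position: [0.6058, -0.021, 0.1284]
tool_rot: [0.143, 3.135, 0.01]
ft_force: [-1.6, 9.1, 13.5]
grip_width: 0.219
finger_force: 113.3
```

```bash
cat > lem.py <<'E'
from plan import *
B=np.array([.5682,-.0125]);ex=np.array([.9957,-.0924]);ey=np.array([.0924,.9957])
def lem(n='wrist',z=.03,save=None):
    c=cam(n,save);im=c['image'];hsv=cv2.cvtColor(im,cv2.COLOR_RGB2HSV);m=cv2.inRange(hsv,(19,150,60),(33,255,255))
    cs,_=cv2.findContours(m,cv2.RETR_EXTERNAL,cv2.CHAIN_APPROX_NONE)
    for k in cs:
        if cv2.contourArea(k)>60:
            r=cv2.minAreaRect(k);w=onz(c,*r[0],z,n=='wrist')[:2];p=w-B
            print(n,'px',np.round(r[0]),'size',np.round(r[1]),'world',w.round(3),'bin',round(p@ex,3),round(p@ey,3))
    return c
E
python3 - <<'E'
from lem import *
s=env.read_state();p=s['position'][:2]-B;print(s['position'],s['ft_force'],'handle bin',p@ex,p@ey)
lem('wrist',save='w7.png');lem('top',save='t7.png')
E
```

```text
[ 0.60582831 -0.02098701  0.12838442] [-1.55930445  9.09542957 13.54674155] handle bin 0.038250706973107444 -0.0049736591357249
wrist px [187. 252.] size [ 99. 122.] world [ 0.6   -0.111] bin 0.04 -0.095
wrist px [230. 122.] size [82. 83.] world [ 0.52  -0.069] bin -0.043 -0.061
top px [168. 234.] size [ 5. 31.] world [0.564 0.31 ] bin -0.034 0.321
top px [436. 175.] size [16. 17.] world [ 0.709 -0.23 ] bin 0.16 -0.203
top px [419. 155.] size [16.  8.] world [ 0.751 -0.196] bin 0.199 -0.166
```

View pics/w7.png

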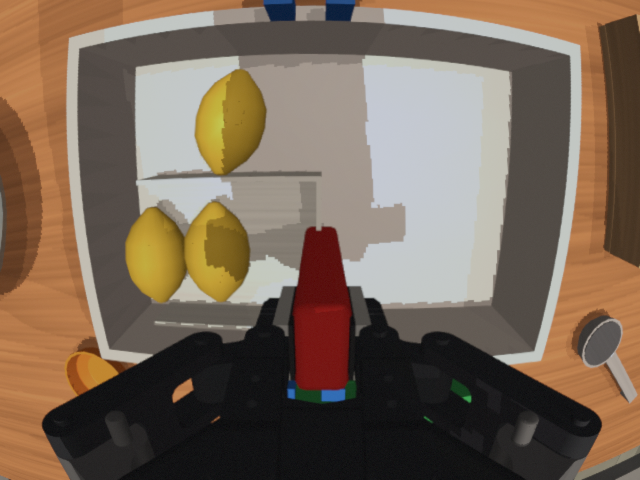

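Request:
step_arm:
  commands:
    - {"grip": 1,"tx": 0,"ty": -0.05,"tz": 0,"rx": 0,"ry": 0,"rz": 0}
    - {"grip": 1,"tx": 0,"ty": -0.1,"tz": 0,"rx": 0,"ry": 0,"rz": 0}

```text
clock: 17.5
position: [0.6053, -0.0253, 0.1288]
tool_rot: [0.14, 3.135, 0.015]
ft_force: [-3.0, 12.7, 15.4]
grip_width: 0.217
finger_force: 113.6
```

Request:
step_arm:
  commands:
    - {"grip": 1,"tx": 0,"ty": -0.03,"tz": 0,"rx": 0,"ry": 0,"rz": 0}
    - {"grip": 1,"tx": 0,"ty": -0.03,"tz": 0,"rx": 0,"ry": 0,"rz": 0}

```text
clock: 17.7
position: [0.6049, -0.0286, 0.1286]
tool_rot: [0.14, 3.135, 0.013]
ft_force: [-2.9, 11.3, 12.7]
grip_width: 0.215
finger_force: 113.4
```

Request:
step_arm:
  commands:
    - {"grip": 1,"tx": 0,"ty": -0.03,"tz": 0,"rx": 0,"ry": 0,"rz": 0}
    - {"grip": 1,"tx": 0,"ty": -0.03,"tz": 0,"rx": 0,"ry": 0,"rz": 0}

```text
clock: 17.9
position: [0.6047, -0.0304, 0.1286]
tool_rot: [0.139, 3.136, 0.014]
ft_force: [-3.0, 11.2, 14.6]
grip_width: 0.219
finger_force: 113.5
```

Request:
step_arm:
  commands:
    - {"grip": 1,"tx": 0,"ty": -0.03,"tz": 0,"rx": 0,"ry": 0,"rz": 0}
    - {"grip": 1,"tx": 0,"ty": -0.03,"tz": 0,"rx": 0,"ry": 0,"rz": 0}

```text
clock: 18.1
position: [0.6045, -0.0326, 0.1287]
tool_rot: [0.139, 3.136, 0.014]
ft_force: [-2.0, 11.9, 14.1]
grip_width: 0.219
finger_force: 113.5
```

Request:
step_arm:
  commands:
    - {"grip": 1,"tx": 0,"ty": -0.03,"tz": 0,"rx": 0,"ry": 0,"rz": 0}
    - {"grip": 1,"tx": 0,"ty": -0.03,"tz": 0,"rx": 0,"ry": 0,"rz": 0}

```text
clock: 18.3
position: [0.6042, -0.0349, 0.1287]
tool_rot: [0.139, 3.136, 0.015]
ft_force: [-2.8, 11.9, 14.8]
grip_width: 0.217
finger_force: 113.5
```

Request:
step_arm:
  commands:
    - {"grip": 1,"tx": 0,"ty": -0.03,"tz": 0,"rx": 0,"ry": 0,"rz": 0}
    - {"grip": 1,"tx": 0,"ty": -0.03,"tz": 0,"rx": 0,"ry": 0,"rz": 0}

```text
clock: 18.5
position: [0.604, -0.0371, 0.1287]
tool_rot: [0.139, 3.136, 0.015]
ft_force: [-3.5, 12.3, 14.4]
grip_width: 0.219
finger_force: 113.5
```

Run:
```python
from lem import *
lem('wrist',save='w8.png')
```

```text
wrist px [209. 252.] size [ 99. 126.] world [ 0.6   -0.111] bin 0.04 -0.095
wrist px [256. 121.] size [83. 83.] world [ 0.52  -0.069] bin -0.043 -0.061
```

Request:
step_arm:
  commands:
    - {"grip": 1,"tx": 0,"ty": -0.025,"tz": 0,"rx": 0,"ry": 0,"rz": 0}
    - {"grip": 1,"tx": 0,"ty": -0.025,"tz": 0,"rx": 0,"ry": 0,"rz": 0}

```text
clock: 18.75
position: [0.6039, -0.0386, 0.1287]
tool_rot: [0.139, 3.136, 0.016]
ft_force: [-2.9, 13.3, 14.9]
grip_width: 0.215
finger_force: 113.6
```

Request:
step_arm:
  commands:
    - {"grip": 1,"tx": 0,"ty": -0.025,"tz": 0,"rx": 0,"ry": 0,"rz": 0}
    - {"grip": 1,"tx": 0,"ty": -0.025,"tz": 0,"rx": 0,"ry": 0,"rz": 0}

```text
clock: 18.95
position: [0.604, -0.039, 0.129]
tool_rot: [0.138, 3.135, 0.019]
ft_force: [-2.3, 15.0, 16.0]
grip_width: 0.219
finger_force: 113.8
```

Request:
step_arm:
  commands:
    - {"grip": 1,"tx": 0,"ty": -0.025,"tz": 0,"rx": 0,"ry": 0,"rz": 0}
    - {"grip": 1,"tx": 0,"ty": -0.025,"tz": 0,"rx": 0,"ry": 0,"rz": 0}

```text
clock: 19.15
position: [0.6041, -0.0394, 0.1293]
tool_rot: [0.137, 3.135, 0.023]
ft_force: [-3.3, 18.4, 18.1]
grip_width: 0.219
finger_force: 114.1
```

Request:
step_arm:
  commands:
    - {"grip": 1,"tx": 0,"ty": 0.03,"tz": -0.05,"rx": 0,"ry": 0,"rz": 0}
    - {"grip": 1,"tx": 0,"ty": 0.03,"tz": -0.05,"rx": 0,"ry": 0,"rz": 0}

```text
clock: 19.35
position: [0.6032, -0.0397, 0.1302]
tool_rot: [0.14, 3.137, 0.017]
ft_force: [0.8, 12.9, 1.4]
grip_width: 0.218
finger_force: 112.1
```

Request:
step_arm:
  commands:
    - {"grip": 1,"tx": 0,"ty": 0.065,"tz": -0.02,"rx": 0.014,"ry": 0,"rz": 0}
    - {"grip": 1,"tx": 0,"ty": 0.13,"tz": -0.03,"rx": 0.028,"ry": 0,"rz": 0}
    - {"grip": 1,"tx": 0,"ty": 0.26,"tz": -0.015,"rx": 0.056,"ry": 0,"rz": 0}
    - {"grip": 1,"tx": 0,"ty": 0.39,"tz": 0.015,"rx": 0.083,"ry": 0,"rz": 0}
    - {"grip": 1,"tx": 0,"ty": 0.52,"tz": 0.05,"rx": 0.111,"ry": 0,"rz": 0}

```text
clock: 19.85
position: [0.6055, -0.0046, 0.1246]
tool_rot: [-0.141, -3.075, 0.543]
ft_force: [0.1, -0.0, -5.7]
grip_width: 0.216
finger_force: 110.0
```

Run:
```python
from lem import *
lem('wrist',z=.05,save='w9.png')
s=env.read_state();print(s['position'],s['tool_rot'],s['ft_force'],s['qpos'].round(2))
p=s['position']
plan([((p[0],p[1],.30),None)],G=1)
```

```text
wrist px [242. 255.] size [ 97. 129.] world [ 0.601 -0.088] bin 0.04 -0.072
wrist px [267. 125.] size [78. 78.] world [ 0.522 -0.059] bin -0.042 -0.051
[0.60531344 0.00163873 0.1222979 ] [-0.12779928 -3.07340112  0.54505607] [-0.08116377  5.25092496 -6.06158919] [-0.57  0.4   0.42  1.69  0.19  1.19  1.23]
[{"grip": 1, "tx": 0.002, "ty": -0.191, "tz": -0.521, "rx": 0.0, "ry": 0.0, "rz": 0.0}]
[{"grip": 1, "tx": 0.002, "ty": -0.191, "tz": -0.521, "rx": 0.0, "ry": 0.0, "rz": 0.0}]
[{"grip": 1, "tx": 0.002, "ty": -0.191, "tz": -0.521, "rx": 0.0, "ry": 0.0, "rz": 0.0}]
[{"grip": 1, "tx": 0.002, "ty": -0.191, "tz": -0.521, "rx": 0.0, "ry": 0.0, "rz": 0.0}]
```

View pics/w9.png

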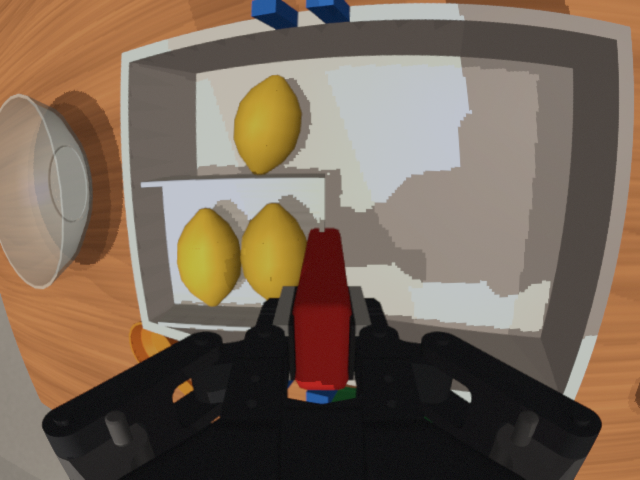

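Request:
step_arm:
  commands:
    - {"grip": 1,"tx": 0,"ty": -0.1,"tz": -0.27,"rx": 0,"ry": 0,"rz": 0}
    - {"grip": 1,"tx": 0,"ty": -0.19,"tz": -0.52,"rx": 0,"ry": 0,"rz": 0}
    - {"grip": 1,"tx": 0,"ty": -0.29,"tz": -0.78,"rx": 0,"ry": 0,"rz": 0}
    - {"grip": 1,"tx": 0,"ty": -0.34,"tz": -0.94,"rx": 0,"ry": 0,"rz": 0}

```text
clock: 20.3
position: [0.6061, -0.0071, 0.2065]
tool_rot: [-0.145, -3.076, 0.538]
ft_force: [0.1, 0.3, -5.3]
grip_width: 0.216
finger_force: 110.4
```

Request:
step_arm:
  commands:
    - {"grip": 1,"tx": 0,"ty": -0.1,"tz": -0.27,"rx": 0,"ry": 0,"rz": 0}
    - {"grip": 1,"tx": 0,"ty": -0.19,"tz": -0.52,"rx": 0,"ry": 0,"rz": 0}
    - {"grip": 1,"tx": 0,"ty": -0.29,"tz": -0.78,"rx": 0,"ry": 0,"rz": 0}
    - {"grip": 1,"tx": 0,"ty": -0.29,"tz": -0.78,"rx": 0,"ry": 0,"rz": 0}

```text
clock: 20.7
position: [0.6073, -0.0075, 0.2746]
tool_rot: [-0.145, -3.08, 0.539]
ft_force: [0.0, 0.0, -4.7]
grip_width: 0.215
finger_force: 110.4
```

Run:
```python
from lem import *
c=cam('top','t9.png');a=cv2.imread('pics/top0.png');b=c['image'][:,:,::-1]
for n,i in (('0',a),('now',b)):
    g=cv2.medianBlur(cv2.cvtColor(i,cv2.COLOR_BGR2GRAY),3)[150:380,420:620]
    h=cv2.HoughCircles(g,cv2.HOUGH_GRADIENT,1,30,param1=80,param2=18,minRadius=46,maxRadius=62)
    if h is not None:
        for u,v,r in h[0][:3]: print(n,u+420,v+150,r,onz(c,u+420,v+150,.075))
d=cv2.absdiff(a,b).max(2)[150:380,440:620];print('diff frac',(d>40).mean())
s=env.read_state();print(s['position'],s['tool_rot'],s['ft_force'])
```

```text
0 504.5 263.5 57.8 [ 0.52164823 -0.34504945  0.075     ]
now 511.5 256.5 53.6 [ 0.5356114 -0.35931    0.075    ]
diff frac 0.00012077294685990338
[ 0.60643294 -0.00719001  0.2725599 ] [-0.14430982 -3.07747374  0.53874449] [ 0.22744046 -0.00630244 -5.14148505]
```

```bash
cat > dump.py <<'E'
from lem import *
import sys
C=np.array([.5356,-.359]) if len(sys.argv)<3 else np.array(eval(sys.argv[2]));m=np.array([-.0924,-.9957])
def W(phi,lipm,lipz):
    f=np.radians(phi);p=C+m*(lipm-(.116*np.cos(f)-.121*np.sin(f)));return ((*p,lipz+.116*np.sin(f)+.121*np.cos(f)),down(84.7)*R.from_rotvec([-f,0,0]))
if __name__=='__main__':
    pts={'a':[(-20,-.02,.20)],'b':[(5,-.04,.085),(20,-.04,.082),(35,-.04,.078)],'c':[(50,-.04,.075),(60,-.04,.075)]}[sys.argv[1]]
    wp=[W(*q) for q in pts]
    for w in wp: print(np.round(w[0],3))
    plan(wp,per=.045,G=1)
E
python3 dump.py a; python3 -c "
from dump import *
plan([W(5,-.04,.085),W(20,-.04,.082),W(35,-.04,.078),W(50,-.04,.075)],per=.035,cmd=(np.array(W(-20,-.02,.2)[0]),W(-20,0,.2)[1]),G=1)"
```

```text
[ 0.551 -0.189  0.274]
[{"grip": 1, "tx": 0.095, "ty": -0.44, "tz": 0.155, "rx": 0.0, "ry": 0.0, "rz": 0.0}, {"grip": 1, "tx": 0.189, "ty": -0.88, "tz": 0.309, "rx": 0.0, "ry": 0.0, "rz": 0.0}]
[{"grip": 1, "tx": 0.095, "ty": -0.44, "tz": 0.155, "rx": 0.0, "ry": 0.0, "rz": 0.0}, {"grip": 1, "tx": 0.19, "ty": -0.879, "tz": 0.31, "rx": 0.0, "ry": 0.0, "rz": 0.0}]
[{"grip": 1, "tx": 0.095, "ty": -0.439, "tz": 0.156, "rx": 0.0, "ry": 0.0, "rz": 0.0}]
[{"grip": 1, "tx": 0.0, "ty": -0.012, "tz": 0.199, "rx": -0.035, "ry": 0.0, "rz": 0.0}, {"grip": 1, "tx": 0.0, "ty": -0.024, "tz": 0.397, "rx": -0.069, "ry": 0.0, "rz": 0.0}, {"grip": 1, "tx": 0.0, "ty": -0.036, "tz": 0.596, "rx": -0.104, "ry": 0.0, "rz": 0.0}, {"grip": 1, "tx": 0.0, "ty": -0.048, "tz": 0.794, "rx": -0.139, "ry": 0.0, "rz": 0.0}]
[{"grip": 1, "tx": 0.0, "ty": -0.148, "tz": -0.095, "rx": -0.028, "ry": 0.0, "rz": 0.0}, {"grip": 1, "tx": 0.0, "ty": -0.296, "tz": -0.191, "rx": -0.056, "ry": 0.0, "rz": 0.0}, {"grip": 1, "tx": 0.0, "ty": -0.444, "tz": -0.286, "rx": -0.083, "ry": 0.0, "rz": 0.0}]
[{"grip": 1, "tx": 0.0, "ty": -0.153, "tz": -0.092, "rx": -0.028, "ry": 0.0, "rz": 0.0}, {"grip": 1, "tx": 0.0, "ty": -0.305, "tz": -0.185, "rx": -0.056, "ry": 0.0, "rz": 0.0}, {"grip": 1, "tx": 0.0, "ty": -0.458, "tz": -0.277, "rx": -0.083, "ry": 0.0, "rz": 0.0}]
[{"grip": 1, "tx": 0.0, "ty": -0.154, "tz": -0.098, "rx": -0.028, "ry": 0.0, "rz": 0.0}, {"grip": 1, "tx": 0.0, "ty": -0.308, "tz": -0.195, "rx": -0.056, "ry": 0.0, "rz": 0.0}, {"grip": 1, "tx": 0.0, "ty": -0.462, "tz": -0.293, "rx": -0.083, "ry": 0.0, "rz": 0.0}]
```

Request:
step_arm:
  commands:
    - {"grip": 1,"tx": 0.06,"ty": -0.25,"tz": 0.09,"rx": 0,"ry": 0,"rz": 0}
    - {"grip": 1,"tx": 0.12,"ty": -0.55,"tz": 0.19,"rx": 0,"ry": 0,"rz": 0}
    - {"grip": 1,"tx": 0.19,"ty": -0.88,"tz": 0.31,"rx": 0,"ry": 0,"rz": 0}

```text
clock: 21.05
position: [0.5825, -0.0807, 0.2704]
tool_rot: [-0.14, -3.072, 0.541]
ft_force: [-0.2, 0.0, -4.2]
grip_width: 0.217
finger_force: 110.3
```

Request:
step_arm:
  commands:
    - {"grip": 1,"tx": 0.1,"ty": -0.44,"tz": 0.155,"rx": 0,"ry": 0,"rz": 0}
    - {"grip": 1,"tx": 0.19,"ty": -0.88,"tz": 0.31,"rx": 0,"ry": 0,"rz": 0}

```text
clock: 21.25
position: [0.5598, -0.1542, 0.2711]
tool_rot: [-0.141, -3.071, 0.54]
ft_force: [1.2, -0.2, -3.9]
grip_width: 0.22
finger_force: 110.3
```

Request:
step_arm:
  commands:
    - {"grip": 1,"tx": 0.05,"ty": -0.3,"tz": 0.1,"rx": 0,"ry": 0,"rz": 0}
    - {"grip": 1,"tx": 0.095,"ty": -0.44,"tz": 0.155,"rx": 0,"ry": 0,"rz": 0}
    - {"grip": 1,"tx": 0.095,"ty": -0.44,"tz": 0.155,"rx": 0,"ry": 0,"rz": 0}
    - {"grip": 1,"tx": 0.095,"ty": -0.44,"tz": 0.155,"rx": 0,"ry": 0,"rz": 0}

```text
clock: 21.65
position: [0.5509, -0.1875, 0.2728]
tool_rot: [-0.14, -3.075, 0.539]
ft_force: [0.9, 0.7, -4.0]
grip_width: 0.219
finger_force: 110.3
```

Run:
```python
from lem import *
c=cam('top','t10.png')
g=cv2.medianBlur(cv2.cvtColor(c['image'],cv2.COLOR_RGB2GRAY),3)[150:400,420:640]
h=cv2.HoughCircles(g,cv2.HOUGH_GRADIENT,1,30,param1=80,param2=15,minRadius=50,maxRadius=57)
if h is not None:
    for u,v,r in h[0][:3]: print(u+420,v+150,r,onz(c,u+420,v+150,.075))
s=env.read_state();print(s['position'],s['tool_rot'],s['ft_force'],s['qpos'].round(2))
lem('wrist',z=.2)
from dump import W
plan([W(-20,-.02,.2)],G=1)
```

```text
508.5 261.5 56.4 [ 0.52575509 -0.35298194  0.075     ]
[ 0.55143293 -0.18674521  0.27299585] [-0.13780139 -3.07538453  0.53941295] [ 1.03841536 -0.45213678 -5.00824009] [-0.42  0.15  0.55  1.67  0.28  1.34  1.54]
wrist px [241. 253.] size [ 97. 129.] world [ 0.545 -0.269] bin 0.001 -0.257
wrist px [517. 177.] size [53. 51.] world [ 0.504 -0.104] bin -0.056 -0.097
[{"grip": 1, "tx": 0.0, "ty": -0.035, "tz": 0.002, "rx": 0.0, "ry": 0.0, "rz": 0.001}]
```

Request:
step_arm:
  commands:
    - {"grip": 1,"tx": 0,"ty": -0.03,"tz": 0.2,"rx": -0.035,"ry": 0,"rz": 0}
    - {"grip": 1,"tx": 0,"ty": -0.04,"tz": 0.4,"rx": -0.069,"ry": 0,"rz": 0}
    - {"grip": 1,"tx": 0,"ty": -0.05,"tz": 0.6,"rx": -0.104,"ry": 0,"rz": 0}
    - {"grip": 1,"tx": 0,"ty": -0.06,"tz": 0.79,"rx": -0.139,"ry": 0,"rz": 0}
    - {"grip": 1,"tx": 0,"ty": -0.06,"tz": 0.79,"rx": -0.139,"ry": 0,"rz": 0}

```text
clock: 22.25
position: [0.5458, -0.2193, 0.2137]
tool_rot: [-0.156, -3.133, -0.134]
ft_force: [-0.6, -1.7, -4.7]
grip_width: 0.213
finger_force: 111.2
```

Request:
step_arm:
  commands:
    - {"grip": 1,"tx": 0,"ty": -0.15,"tz": -0.095,"rx": -0.028,"ry": 0,"rz": 0}
    - {"grip": 1,"tx": 0,"ty": -0.3,"tz": -0.19,"rx": -0.056,"ry": 0,"rz": 0}
    - {"grip": 1,"tx": 0,"ty": -0.44,"tz": -0.285,"rx": -0.083,"ry": 0,"rz": 0}

```text
clock: 22.55
position: [0.5463, -0.2501, 0.2367]
tool_rot: [0.134, 3.076, 0.542]
ft_force: [0.5, 0.0, -2.4]
grip_width: 0.218
finger_force: 111.4
```

Request:
step_arm:
  commands:
    - {"grip": 1,"tx": 0,"ty": -0.15,"tz": -0.09,"rx": -0.028,"ry": 0,"rz": 0}
    - {"grip": 1,"tx": 0,"ty": -0.3,"tz": -0.185,"rx": -0.056,"ry": 0,"rz": 0}
    - {"grip": 1,"tx": 0,"ty": -0.46,"tz": -0.28,"rx": -0.083,"ry": 0,"rz": 0}
    - {"grip": 1,"tx": 0,"ty": -0.46,"tz": -0.28,"rx": -0.083,"ry": 0,"rz": 0}

```text
clock: 22.95
position: [0.5398, -0.2972, 0.2417]
tool_rot: [0.146, 2.975, 0.929]
ft_force: [-0.9, -1.1, -3.6]
grip_width: 0.216
finger_force: 111.4
```

Run:
```python
from lem import *
s=env.read_state();print(s['position'],R.from_rotvec(s['tool_rot']).as_matrix()[:,2],s['ft_force'],s['qpos'].round(2))
lem('wrist',z=.06,save='w11.png');lem('scene',save='s11.png')
```

```text
[ 0.5398381  -0.29719574  0.24165973] [ 0.0486017   0.56660128 -0.82255751] [-0.94146025 -1.08252987 -3.56556514] [ 0.32  0.55  0.59  1.36 -0.71  1.78  2.39]
wrist px [144. 223.] size [68. 38.] world [ 0.522 -0.335] bin -0.016 -0.326
wrist px [ 98. 218.] size [79. 47.] world [ 0.511 -0.37 ] bin -0.024 -0.362
wrist px [374. 165.] size [43. 43.] world [ 0.513 -0.102] bin -0.047 -0.094
scene px [295. 215.] size [20. 21.] world [ 0.516 -0.075] bin -0.047 -0.067
scene px [207. 184.] size [19. 32.] world [ 0.532 -0.337] bin -0.006 -0.327
```

Run:
```python
from lem import *
p=env.read_state()['position']
plan([((p[0],p[1]+.01,p[2]+.06),None),((.557,-.13,.30),down(84.7))],G=1,per=.04)
```

```text
[{"grip": 1, "tx": 0.006, "ty": 0.265, "tz": -0.273, "rx": 0.0, "ry": 0.0, "rz": 0.0}, {"grip": 1, "tx": 0.013, "ty": 0.53, "tz": -0.545, "rx": 0.0, "ry": 0.0, "rz": 0.0}]
[{"grip": 1, "tx": -0.003, "ty": 0.311, "tz": 0.227, "rx": 0.039, "ry": 0.0, "rz": 0.0}, {"grip": 1, "tx": -0.006, "ty": 0.622, "tz": 0.454, "rx": 0.077, "ry": 0.0, "rz": 0.0}, {"grip": 1, "tx": -0.009, "ty": 0.933, "tz": 0.681, "rx": 0.116, "ry": -0.001, "rz": 0.0}]
[{"grip": 1, "tx": -0.003, "ty": 0.372, "tz": 0.101, "rx": 0.039, "ry": 0.0, "rz": 0.0}, {"grip": 1, "tx": -0.005, "ty": 0.743, "tz": 0.203, "rx": 0.077, "ry": 0.0, "rz": 0.0}]
```

Request:
step_arm:
  commands:
    - {"grip": 1,"tx": 0,"ty": 0.26,"tz": -0.27,"rx": 0,"ry": 0,"rz": 0}
    - {"grip": 1,"tx": 0,"ty": 0.53,"tz": -0.545,"rx": 0,"ry": 0,"rz": 0}
    - {"grip": 1,"tx": 0,"ty": 0.53,"tz": -0.545,"rx": 0,"ry": 0,"rz": 0}

```text
clock: 23.35
position: [0.5446, -0.2816, 0.3101]
tool_rot: [0.124, 2.965, 0.925]
ft_force: [-0.2, -0.9, -1.3]
grip_width: 0.221
finger_force: 111.5
```

Request:
step_arm:
  commands:
    - {"grip": 1,"tx": 0,"ty": 0.31,"tz": 0.23,"rx": 0.039,"ry": 0,"rz": 0}
    - {"grip": 1,"tx": 0,"ty": 0.62,"tz": 0.45,"rx": 0.077,"ry": 0,"rz": 0}
    - {"grip": 1,"tx": 0,"ty": 0.93,"tz": 0.68,"rx": 0.116,"ry": 0,"rz": 0}

```text
clock: 23.65
position: [0.5509, -0.1905, 0.3022]
tool_rot: [0.141, 3.104, 0.373]
ft_force: [0.6, 1.1, -2.0]
grip_width: 0.22
finger_force: 111.2
```

Request:
step_arm:
  commands:
    - {"grip": 1,"tx": 0,"ty": 0.37,"tz": 0.1,"rx": 0.039,"ry": 0,"rz": 0}
    - {"grip": 1,"tx": 0,"ty": 0.74,"tz": 0.2,"rx": 0.077,"ry": 0,"rz": 0}
    - {"grip": 1,"tx": 0,"ty": 0.74,"tz": 0.2,"rx": 0.077,"ry": 0,"rz": 0}
    - {"grip": 1,"tx": 0,"ty": 0.74,"tz": 0.2,"rx": 0.077,"ry": 0,"rz": 0}

```text
clock: 24.05
position: [0.5568, -0.1257, 0.3012]
tool_rot: [0.129, 3.138, 0.007]
ft_force: [-0.2, -1.3, -2.4]
grip_width: 0.219
finger_force: 111.4
```

Run:
```python
from lem import *
s=env.read_state();print(s['position'],s['ft_force'],s['qpos'].round(2))
lem('top',z=.03,save='t12.png');lem('scene',z=.03,save='s12.png');lem('wrist',save='w12.png')
plan([((.5425,.0993,.30),down(84.7))],G=1)
```

```text
[ 0.55675741 -0.12572124  0.30116761] [-0.24189399 -1.26787059 -2.37240738] [-0.31  0.14  0.55  1.59 -0.08  1.44  1.73]
top px [360. 264.] size [24. 25.] world [ 0.518 -0.074] bin -0.044 -0.066
top px [168. 235.] size [ 6. 32.] world [0.564 0.31 ] bin -0.034 0.32
top px [417. 152.] size [23.  8.] world [ 0.757 -0.192] bin 0.205 -0.161
scene px [295. 215.] size [20. 21.] world [ 0.517 -0.074] bin -0.045 -0.066
scene px [205. 179.] size [32. 19.] world [ 0.519 -0.354] bin -0.017 -0.345
wrist px [130. 194.] size [54. 63.] world [ 0.519 -0.356] bin -0.018 -0.347
wrist px [370. 165.] size [47. 46.] world [ 0.517 -0.075] bin -0.045 -0.067
[{"grip": 1, "tx": 0.073, "ty": 0.478, "tz": 0.004, "rx": 0.0, "ry": 0.0, "rz": 0.0}, {"grip": 1, "tx": 0.145, "ty": 0.956, "tz": 0.007, "rx": 0.0, "ry": 0.0, "rz": 0.0}]
[{"grip": 1, "tx": 0.072, "ty": 0.478, "tz": 0.003, "rx": 0.0, "ry": 0.0, "rz": 0.0}, {"grip": 1, "tx": 0.145, "ty": 0.956, "tz": 0.007, "rx": 0.0, "ry": 0.0, "rz": 0.0}]
[{"grip": 1, "tx": 0.072, "ty": 0.478, "tz": 0.003, "rx": 0.0, "ry": 0.0, "rz": 0.0}, {"grip": 1, "tx": 0.144, "ty": 0.956, "tz": 0.006, "rx": 0.0, "ry": 0.0, "rz": 0.0}]
```

Request:
step_arm:
  commands:
    - {"grip": 1,"tx": 0.07,"ty": 0.48,"tz": 0,"rx": 0,"ry": 0,"rz": 0}
    - {"grip": 1,"tx": 0.145,"ty": 0.955,"tz": 0,"rx": 0,"ry": 0,"rz": 0}

```text
clock: 24.4
position: [0.5513, -0.0571, 0.3013]
tool_rot: [0.158, 3.137, 0.004]
ft_force: [0.8, 0.9, -3.0]
grip_width: 0.214
finger_force: 111.2
```

Request:
step_arm:
  commands:
    - {"grip": 1,"tx": 0.07,"ty": 0.48,"tz": 0,"rx": 0,"ry": 0,"rz": 0}
    - {"grip": 1,"tx": 0.145,"ty": 0.955,"tz": 0,"rx": 0,"ry": 0,"rz": 0}

```text
clock: 24.6
position: [0.5472, 0.0219, 0.3015]
tool_rot: [0.152, 3.137, 0.005]
ft_force: [1.1, 0.3, -2.6]
grip_width: 0.218
finger_force: 111.2
```

Request:
step_arm:
  commands:
    - {"grip": 1,"tx": 0.07,"ty": 0.48,"tz": 0,"rx": 0,"ry": 0,"rz": 0}
    - {"grip": 1,"tx": 0.145,"ty": 0.955,"tz": 0,"rx": 0,"ry": 0,"rz": 0}
    - {"grip": 1,"tx": 0.145,"ty": 0.955,"tz": 0,"rx": 0,"ry": 0,"rz": 0}
    - {"grip": 1,"tx": 0.145,"ty": 0.955,"tz": 0,"rx": 0,"ry": 0,"rz": 0}
    - {"grip": 1,"tx": 0.145,"ty": 0.955,"tz": 0,"rx": 0,"ry": 0,"rz": 0}

```text
clock: 25.1
position: [0.5432, 0.0971, 0.3017]
tool_rot: [0.152, 3.138, 0.003]
ft_force: [0.6, -0.5, -2.6]
grip_width: 0.215
finger_force: 111.4
```

Run:
```python
from lem import *
for i in range(2): s=env.read_state();c=cam('wrist','w13.png');print(s['position'],s['tool_rot'])
plan([((.5425,.0993,.135),down(84.7))],G=1)
```

```text
[0.54321172 0.09714376 0.30170999] [0.1520022  3.13761974 0.0034117 ]
[0.54318703 0.09718783 0.30180773] [0.15222031 3.13752393 0.00397038]
[{"grip": 1, "tx": 0.003, "ty": 0.004, "tz": 0.521, "rx": 0.0, "ry": 0.0, "rz": 0.0}]
[{"grip": 1, "tx": 0.003, "ty": 0.004, "tz": 0.521, "rx": 0.0, "ry": 0.0, "rz": 0.0}]
[{"grip": 1, "tx": 0.003, "ty": 0.005, "tz": 0.521, "rx": 0.0, "ry": 0.0, "rz": 0.0}]
[{"grip": 1, "tx": 0.003, "ty": 0.005, "tz": 0.521, "rx": 0.0, "ry": 0.0, "rz": 0.0}]
```

Request:
step_arm:
  commands:
    - {"grip": 1,"tx": 0.01,"ty": 0,"tz": 0.5,"rx": 0,"ry": 0,"rz": 0}
    - {"grip": 1,"tx": 0.01,"ty": 0,"tz": 1,"rx": 0,"ry": 0,"rz": 0}

```text
clock: 25.4
position: [0.5433, 0.0988, 0.2224]
tool_rot: [0.15, 3.134, 0.007]
ft_force: [0.2, -0.1, -3.3]
grip_width: 0.218
finger_force: 111.3
```

Request:
step_arm:
  commands:
    - {"grip": 1,"tx": 0,"ty": 0,"tz": 0.4,"rx": 0,"ry": 0,"rz": 0}
    - {"grip": 1,"tx": 0,"ty": 0,"tz": 0.8,"rx": 0,"ry": 0,"rz": 0}
    - {"grip": 1,"tx": 0,"ty": 0,"tz": 1,"rx": 0,"ry": 0,"rz": 0}
    - {"grip": 1,"tx": 0,"ty": 0,"tz": 1.0,"rx": 0,"ry": 0,"rz": 0}
    - {"grip": 1,"tx": 0,"ty": 0,"tz": 1.0,"rx": 0,"ry": 0,"rz": 0}

```text
clock: 25.9
position: [0.5426, 0.0995, 0.1424]
tool_rot: [0.148, 3.137, 0.005]
ft_force: [0.5, 0.0, -2.5]
grip_width: 0.215
finger_force: 111.4
```

Request:
step_arm:
  commands:
    - {"grip": 1,"tx": 0,"ty": 0,"tz": 0.08,"rx": 0,"ry": 0,"rz": 0}
    - {"grip": 1,"tx": 0,"ty": 0,"tz": 0.08,"rx": 0,"ry": 0,"rz": 0}
    - {"grip": 1,"tx": 0,"ty": 0,"tz": 0.08,"rx": 0,"ry": 0,"rz": 0}

```text
clock: 26.2
position: [0.5423, 0.1005, 0.136]
tool_rot: [0.146, 3.137, 0.006]
ft_force: [0.6, 0.9, -2.1]
grip_width: 0.223
finger_force: 111.2
```

Request:
step_arm:
  commands:
    - {"grip": 1,"tx": 0,"ty": 0,"tz": 0.04,"rx": 0,"ry": 0,"rz": 0}
    - {"grip": 1,"tx": 0,"ty": 0,"tz": 0.04,"rx": 0,"ry": 0,"rz": 0}

```text
clock: 26.4
position: [0.5418, 0.1004, 0.132]
tool_rot: [-0.146, -3.138, -0.005]
ft_force: [0.4, 0.2, -3.3]
grip_width: 0.223
finger_force: 111.4
```

Request:
step_arm:
  commands:
    - {"grip": 1,"tx": 0,"ty": 0,"tz": 0.035,"rx": 0,"ry": 0,"rz": 0}
    - {"grip": 1,"tx": 0,"ty": 0,"tz": 0.035,"rx": 0,"ry": 0,"rz": 0}

```text
clock: 26.6
position: [0.5426, 0.1008, 0.1302]
tool_rot: [0.145, 3.137, 0.006]
ft_force: [-0.5, 1.0, 2.7]
grip_width: 0.216
finger_force: 112.2
```

Request:
step_arm:
  commands:
    - {"grip": 1,"tx": 0,"ty": 0,"tz": 0.025,"rx": 0,"ry": 0,"rz": 0}
    - {"grip": 1,"tx": 0,"ty": 0,"tz": 0.025,"rx": 0,"ry": 0,"rz": 0}

```text
clock: 26.8
position: [0.5432, 0.1012, 0.1296]
tool_rot: [0.144, 3.136, 0.007]
ft_force: [-1.4, 2.3, 9.8]
grip_width: 0.221
finger_force: 113.3
```

Request:
step_arm:
  commands:
    - {"grip": 1,"tx": 0,"ty": 0,"tz": 0.015,"rx": 0,"ry": 0,"rz": 0}
    - {"grip": 1,"tx": 0,"ty": 0,"tz": 0.015,"rx": 0,"ry": 0,"rz": 0}

```text
clock: 27.0
position: [0.5435, 0.102, 0.1287]
tool_rot: [0.144, 3.135, 0.009]
ft_force: [0.1, 3.6, 11.2]
grip_width: 0.218
finger_force: 114.0
```

Request:
step_arm:
  commands:
    - {"grip": 1,"tx": 0,"ty": -0.2,"tz": 0,"rx": 0,"ry": 0,"rz": 0}
    - {"grip": 1,"tx": 0,"ty": -0.4,"tz": 0,"rx": 0,"ry": 0,"rz": 0}
    - {"grip": 1,"tx": 0,"ty": -0.6,"tz": 0,"rx": 0,"ry": 0,"rz": 0}
    - {"grip": 1,"tx": 0,"ty": -0.8,"tz": 0,"rx": 0,"ry": 0,"rz": 0}
    - {"grip": 1,"tx": 0,"ty": -1,"tz": 0,"rx": 0,"ry": 0,"rz": 0}

```text
clock: 27.5
position: [0.5379, 0.0235, 0.1294]
tool_rot: [0.142, 3.131, 0.013]
ft_force: [2.3, 6.4, 11.6]
grip_width: 0.214
finger_force: 114.2
```

Request:
step_arm:
  commands:
    - {"grip": 1,"tx": 0,"ty": -0.2,"tz": 0,"rx": 0,"ry": 0,"rz": 0}
    - {"grip": 1,"tx": 0,"ty": -0.4,"tz": 0,"rx": 0,"ry": 0,"rz": 0}
    - {"grip": 1,"tx": 0,"ty": -0.5,"tz": 0,"rx": 0,"ry": 0,"rz": 0}

```text
clock: 27.8
position: [0.5344, -0.0175, 0.1293]
tool_rot: [0.145, 3.13, 0.011]
ft_force: [2.2, 6.8, 12.4]
grip_width: 0.218
finger_force: 114.4
```

Request:
step_arm:
  commands:
    - {"grip": 1,"tx": 0,"ty": -0.05,"tz": 0,"rx": 0,"ry": 0,"rz": 0}
    - {"grip": 1,"tx": 0,"ty": -0.1,"tz": 0,"rx": 0,"ry": 0,"rz": 0}

```text
clock: 28.0
position: [0.5338, -0.0239, 0.1294]
tool_rot: [0.142, 3.13, 0.013]
ft_force: [2.7, 7.5, 12.0]
grip_width: 0.22
finger_force: 114.4
```

Run:
```python
from lem import *
s=env.read_state();print(s['position'])
lem('wrist',save='w14.png')
```

```text
[ 0.53381839 -0.02391836  0.12940972]
wrist px [170. 239.] size [77. 76.] world [ 0.518 -0.125] bin -0.039 -0.116
```

Request:
step_arm:
  commands:
    - {"grip": 1,"tx": 0,"ty": -0.04,"tz": 0,"rx": 0,"ry": 0,"rz": 0}
    - {"grip": 1,"tx": 0,"ty": -0.08,"tz": 0,"rx": 0,"ry": 0,"rz": 0}

```text
clock: 28.25
position: [0.5333, -0.0299, 0.1294]
tool_rot: [0.141, 3.13, 0.013]
ft_force: [3.0, 7.8, 12.6]
grip_width: 0.215
finger_force: 114.5
```

Request:
step_arm:
  commands:
    - {"grip": 1,"tx": 0,"ty": -0.03,"tz": 0,"rx": 0,"ry": 0,"rz": 0}
    - {"grip": 1,"tx": 0,"ty": -0.03,"tz": 0,"rx": 0,"ry": 0,"rz": 0}

```text
clock: 28.45
position: [0.5332, -0.0318, 0.1295]
tool_rot: [0.142, 3.13, 0.014]
ft_force: [2.4, 8.3, 11.2]
grip_width: 0.215
finger_force: 114.5
```

Request:
step_arm:
  commands:
    - {"grip": 1,"tx": 0,"ty": -0.03,"tz": 0,"rx": 0,"ry": 0,"rz": 0}
    - {"grip": 1,"tx": 0,"ty": -0.03,"tz": 0,"rx": 0,"ry": 0,"rz": 0}

```text
clock: 28.65
position: [0.5334, -0.0323, 0.1298]
tool_rot: [0.141, 3.129, 0.018]
ft_force: [2.7, 12.1, 14.3]
grip_width: 0.22
finger_force: 114.7
```

Request:
step_arm:
  commands:
    - {"grip": 1,"tx": 0,"ty": 0.0,"tz": -0.04,"rx": 0,"ry": 0,"rz": 0}
    - {"grip": 1,"tx": 0,"ty": 0.0,"tz": -0.04,"rx": 0,"ry": 0,"rz": 0}

```text
clock: 28.85
position: [0.5322, -0.0327, 0.131]
tool_rot: [0.141, 3.131, 0.017]
ft_force: [3.7, 10.1, 2.8]
grip_width: 0.219
finger_force: 113.1
```

Run:
```python
from lem import *
lem('wrist',save='w15.png')
im=cv2.imread('pics/w15.png');c=cam('wrist')
s=env.read_state();p=s['position'];print(p)
# lip position projected on floor, bin frame, vs. lemon
q=p[:2]-np.array([.568,-.0155]);print('lip bin y',q@ey-.116)
```

```text
wrist px [  5. 308.] size [10. 36.] world [ 0.565 -0.329] bin 0.026 -0.316
wrist px [180. 240.] size [76. 77.] world [ 0.518 -0.126] bin -0.039 -0.118
[ 0.53222051 -0.03268939  0.13094153]
lip bin y -0.1364215029874383
```

Request:
step_arm:
  commands:
    - {"grip": 1,"tx": 0,"ty": 0.065,"tz": -0.02,"rx": 0.014,"ry": 0,"rz": 0}
    - {"grip": 1,"tx": 0,"ty": 0.13,"tz": -0.03,"rx": 0.028,"ry": 0,"rz": 0}
    - {"grip": 1,"tx": 0,"ty": 0.26,"tz": -0.015,"rx": 0.056,"ry": 0,"rz": 0}
    - {"grip": 1,"tx": 0,"ty": 0.39,"tz": 0.015,"rx": 0.083,"ry": 0,"rz": 0}
    - {"grip": 1,"tx": 0,"ty": 0.52,"tz": 0.05,"rx": 0.111,"ry": 0,"rz": 0}

```text
clock: 29.45
position: [0.5329, 0.0042, 0.1249]
tool_rot: [-0.143, -3.076, 0.54]
ft_force: [-0.6, -0.4, -3.6]
grip_width: 0.219
finger_force: 112.1
```

Request:
step_arm:
  commands:
    - {"grip": 1,"tx": 0,"ty": 0,"tz": 0,"rx": 0,"ry": 0,"rz": 0}

```text
clock: 29.55
position: [0.5325, 0.0094, 0.1229]
tool_rot: [-0.129, -3.076, 0.535]
ft_force: [-0.5, 1.2, -3.3]
grip_width: 0.219
finger_force: 112.1
```

Run:
```python
from lem import *
lem('wrist',z=.05,save='w16.png')
s=env.read_state();print(s['position'],s['ft_force'],R.from_rotvec(s['tool_rot']).as_matrix()[:,2])
```

```text
wrist px [ 44. 262.] size [61. 24.] world [ 0.545 -0.35 ] bin 0.008 -0.338
wrist px [272. 242.] size [80. 78.] world [ 0.52  -0.049] bin -0.045 -0.041
[0.53245013 0.00663109 0.12351004] [ 0.41020186 -1.56666425 -4.58531121] [-0.03161819 -0.3361473  -0.94127854]
```

Request:
step_arm:
  commands:
    - {"grip": 1,"tx": 0,"ty": -0.1,"tz": -0.27,"rx": 0,"ry": 0,"rz": 0}
    - {"grip": 1,"tx": 0,"ty": -0.19,"tz": -0.52,"rx": 0,"ry": 0,"rz": 0}
    - {"grip": 1,"tx": 0,"ty": -0.29,"tz": -0.78,"rx": 0,"ry": 0,"rz": 0}
    - {"grip": 1,"tx": 0,"ty": -0.34,"tz": -0.94,"rx": 0,"ry": 0,"rz": 0}

```text
clock: 30.0
position: [0.5333, 0.0015, 0.2067]
tool_rot: [-0.148, -3.078, 0.534]
ft_force: [0.4, 0.4, -4.0]
grip_width: 0.218
finger_force: 112.1
```

Request:
step_arm:
  commands:
    - {"grip": 1,"tx": 0,"ty": -0.1,"tz": -0.27,"rx": 0,"ry": 0,"rz": 0}
    - {"grip": 1,"tx": 0,"ty": -0.19,"tz": -0.52,"rx": 0,"ry": 0,"rz": 0}
    - {"grip": 1,"tx": 0,"ty": -0.29,"tz": -0.78,"rx": 0,"ry": 0,"rz": 0}
    - {"grip": 1,"tx": 0,"ty": -0.29,"tz": -0.78,"rx": 0,"ry": 0,"rz": 0}

```text
clock: 30.4
position: [0.5343, 0.0016, 0.2743]
tool_rot: [-0.147, -3.081, 0.534]
ft_force: [0.3, 0.3, -2.9]
grip_width: 0.218
finger_force: 112.1
```

```bash
python3 - a <<'E'
from lem import *
from dump import W
c=cam('top','t17.png')
g=cv2.medianBlur(cv2.cvtColor(c['image'],cv2.COLOR_RGB2GRAY),3)[150:400,420:640]
h=cv2.HoughCircles(g,cv2.HOUGH_GRADIENT,1,30,param1=80,param2=15,minRadius=50,maxRadius=57)
if h is not None:
    for u,v,r in h[0][:3]: print(u+420,v+150,r,onz(c,u+420,v+150,.075))
d=cv2.absdiff(cv2.imread('pics/top0.png'),c['image'][:,:,::-1]).max(2)[150:380,420:620];print('diff',(d>40).mean())
s=env.read_state();print(s['position'],s['ft_force'])
lem('top');lem('wrist',z=.2);lem('scene')
plan([W(-20,-.02,.2)],G=1)
E
```

```text
509.5 248.5 56.4 [ 0.5510315  -0.35626126  0.075     ]
diff 0.15536956521739131
[0.5333846  0.0017648  0.27227004] [-0.20408015  0.20597084 -4.73817185]
top px [503. 254.] size [45. 31.] world [ 0.547 -0.364] bin 0.011 -0.352
top px [363. 249.] size [29. 33.] world [ 0.548 -0.08 ] bin -0.014 -0.069
top px [435. 175.] size [16. 18.] world [ 0.709 -0.229] bin 0.16 -0.202
top px [417. 153.] size [23.  8.] world [ 0.757 -0.192] bin 0.205 -0.161
wrist px [141. 232.] size [46. 44.] world [ 0.511 -0.169] bin -0.043 -0.162
wrist px [272. 239.] size [79. 80.] world [ 0.517 -0.055] bin -0.047 -0.047
scene px [195. 183.] size [31. 20.] world [ 0.548 -0.363] bin 0.012 -0.351
scene px [295. 158.] size [13. 22.] world [ 0.304 -0.222] bin -0.244 -0.233
[{"grip": 1, "tx": -0.093, "ty": -0.448, "tz": 0.15, "rx": 0.0, "ry": 0.0, "rz": 0.0}, {"grip": 1, "tx": -0.186, "ty": -0.895, "tz": 0.301, "rx": 0.0, "ry": 0.0, "rz": 0.0}]
[{"grip": 1, "tx": -0.093, "ty": -0.447, "tz": 0.151, "rx": 0.0, "ry": 0.0, "rz": 0.0}, {"grip": 1, "tx": -0.185, "ty": -0.895, "tz": 0.302, "rx": 0.0, "ry": 0.0, "rz": 0.0}]
[{"grip": 1, "tx": -0.092, "ty": -0.447, "tz": 0.152, "rx": 0.0, "ry": 0.0, "rz": 0.0}]
```

Run:
```python
from lem import *
c=cam('top','t18.png')
for n in ('top0','t9','t18'):
  g=cv2.cvtColor(cv2.imread(f'pics/{n}.png'),cv2.COLOR_BGR2GRAY)[150:400,430:640]
  for k in (3,5):
    h=cv2.HoughCircles(cv2.medianBlur(g,k),cv2.HOUGH_GRADIENT_ALT,1.5,3,param1=100,param2=.4,minRadius=49,maxRadius=58)
    if h is not None:
        for u,v,r in h[0][:3]: print(n,k,u+430,v+150,r,onz(c,u+430,v+150,.075).round(4))
  # extreme edges: grey-ish bowl pixels vs saturated wood
  i=cv2.imread(f'pics/{n}.png');s=cv2.cvtColor(i,cv2.COLOR_BGR2HSV)[...,1];m=((s<135)).astype(np.uint8);m[:150]=0;m[400:]=0;m[:,:432]=0
  m=cv2.morphologyEx(m,cv2.MORPH_OPEN,np.ones((3,3)));cs,_=cv2.findContours(m,cv2.RETR_EXTERNAL,cv2.CHAIN_APPROX_NONE);k=max(cs,key=cv2.contourArea)
  (u,v),r=cv2.minEnclosingCircle(k);print(n,'enc',round(u,1),round(v,1),round(r,1),cv2.boundingRect(k),onz(c,u,v,.075).round(4))
```

```text
top0 3 511.0 256.5 53.365356 [ 0.5356 -0.3583  0.075 ]
top0 3 493.0 270.0 52.672653 [ 0.5085 -0.3223  0.075 ]
top0 3 509.5 243.0 53.429466 [ 0.5618 -0.3568  0.075 ]
top0 5 512.5 261.0 53.132362 [ 0.527  -0.3608  0.075 ]
top0 5 497.5 262.5 52.35011 [ 0.5231 -0.3316  0.075 ]
top0 5 491.5 271.5 53.523296 [ 0.5055 -0.3193  0.075 ]
top0 enc 510.3 258.4 56.5 (457, 204, 109, 109) [ 0.5318 -0.3567  0.075 ]
t9 3 512.5 256.5 53.574486 [ 0.5357 -0.3612  0.075 ]
t9 3 512.5 237.0 53.520695 [ 0.5738 -0.3633  0.075 ]
t9 3 497.5 240.0 53.609917 [ 0.5669 -0.3337  0.075 ]
t9 5 512.5 256.5 53.787453 [ 0.5357 -0.3612  0.075 ]
t9 5 503.5 279.0 53.69683 [ 0.492  -0.3416  0.075 ]
t9 5 529.0 247.5 54.02848 [ 0.5543 -0.3944  0.075 ]
t9 enc 510.3 258.4 56.5 (457, 204, 109, 109) [ 0.5318 -0.3567  0.075 ]
t18 3 514.0 246.0 53.07858 [ 0.5562 -0.3653  0.075 ]
t18 3 505.0 231.0 53.379272 [ 0.5851 -0.3493  0.075 ]
t18 3 497.5 264.0 53.25708 [ 0.5202 -0.3315  0.075 ]
t18 5 515.5 247.5 52.950928 [ 0.5534 -0.368   0.075 ]
t18 5 532.0 261.0 53.55054 [ 0.5282 -0.3986  0.075 ]
t18 5 485.5 243.0 53.77485 [ 0.5602 -0.3101  0.075 ]
t18 enc 513.0 247.0 56.3 (460, 193, 108, 108) [ 0.5542 -0.3632  0.075 ]
```

```bash
python3 - a "(.556,-.366)" <<'E'
from dump import *
print(C)
plan([W(-20,-.02,.2)],G=1,per=.05)
print()
plan([W(5,-.04,.085),W(20,-.04,.085),W(35,-.04,.082)],per=.035,cmd=(np.array(W(-20,-.02,.2)[0]),W(-20,0,.2)[1]),G=1)
E
```

```text
[ 0.556 -0.366]
[{"grip": 1, "tx": -0.145, "ty": -0.46, "tz": 0.155, "rx": 0.0, "ry": 0.0, "rz": 0.0}, {"grip": 1, "tx": -0.29, "ty": -0.92, "tz": 0.309, "rx": 0.0, "ry": 0.0, "rz": 0.0}]
[{"grip": 1, "tx": -0.145, "ty": -0.46, "tz": 0.155, "rx": 0.0, "ry": 0.0, "rz": 0.0}, {"grip": 1, "tx": -0.29, "ty": -0.919, "tz": 0.311, "rx": 0.0, "ry": 0.0, "rz": 0.0}]
[{"grip": 1, "tx": -0.145, "ty": -0.459, "tz": 0.156, "rx": 0.0, "ry": 0.0, "rz": 0.0}]

[{"grip": 1, "tx": 0.0, "ty": -0.012, "tz": 0.199, "rx": -0.035, "ry": 0.0, "rz": 0.0}, {"grip": 1, "tx": 0.0, "ty": -0.024, "tz": 0.397, "rx": -0.069, "ry": 0.0, "rz": 0.0}, {"grip": 1, "tx": 0.0, "ty": -0.036, "tz": 0.596, "rx": -0.104, "ry": 0.0, "rz": 0.0}, {"grip": 1, "tx": 0.0, "ty": -0.048, "tz": 0.794, "rx": -0.139, "ry": 0.0, "rz": 0.0}]
[{"grip": 1, "tx": 0.0, "ty": -0.147, "tz": -0.108, "rx": -0.028, "ry": 0.0, "rz": 0.0}, {"grip": 1, "tx": 0.0, "ty": -0.294, "tz": -0.216, "rx": -0.056, "ry": 0.0, "rz": 0.0}, {"grip": 1, "tx": 0.0, "ty": -0.441, "tz": -0.324, "rx": -0.083, "ry": 0.0, "rz": 0.0}]
[{"grip": 1, "tx": 0.0, "ty": -0.151, "tz": -0.096, "rx": -0.028, "ry": 0.0, "rz": 0.0}, {"grip": 1, "tx": 0.0, "ty": -0.302, "tz": -0.192, "rx": -0.056, "ry": 0.0, "rz": 0.0}, {"grip": 1, "tx": 0.0, "ty": -0.454, "tz": -0.289, "rx": -0.083, "ry": 0.0, "rz": 0.0}]
```

Request:
step_arm:
  commands:
    - {"grip": 1,"tx": -0.08,"ty": -0.25,"tz": 0.09,"rx": 0,"ry": 0,"rz": 0}
    - {"grip": 1,"tx": -0.17,"ty": -0.55,"tz": 0.19,"rx": 0,"ry": 0,"rz": 0}
    - {"grip": 1,"tx": -0.29,"ty": -0.92,"tz": 0.31,"rx": 0,"ry": 0,"rz": 0}

```text
clock: 30.95
position: [0.5484, -0.0765, 0.2717]
tool_rot: [-0.138, -3.074, 0.536]
ft_force: [0.8, 0.2, -3.6]
grip_width: 0.217
finger_force: 112.1
```

Request:
step_arm:
  commands:
    - {"grip": 1,"tx": -0.145,"ty": -0.46,"tz": 0.155,"rx": 0,"ry": 0,"rz": 0}
    - {"grip": 1,"tx": -0.29,"ty": -0.92,"tz": 0.31,"rx": 0,"ry": 0,"rz": 0}

```text
clock: 31.15
position: [0.5643, -0.1574, 0.2735]
tool_rot: [-0.14, -3.074, 0.536]
ft_force: [1.0, 1.0, -3.1]
grip_width: 0.214
finger_force: 112.1
```

Request:
step_arm:
  commands:
    - {"grip": 1,"tx": -0.1,"ty": -0.3,"tz": 0.1,"rx": 0,"ry": 0,"rz": 0}
    - {"grip": 1,"tx": -0.145,"ty": -0.46,"tz": 0.155,"rx": 0,"ry": 0,"rz": 0}
    - {"grip": 1,"tx": -0.145,"ty": -0.46,"tz": 0.155,"rx": 0,"ry": 0,"rz": 0}
    - {"grip": 1,"tx": -0.145,"ty": -0.46,"tz": 0.155,"rx": 0,"ry": 0,"rz": 0}

```text
clock: 31.55
position: [0.5725, -0.1942, 0.2746]
tool_rot: [-0.14, -3.075, 0.534]
ft_force: [-0.0, 0.6, -3.6]
grip_width: 0.214
finger_force: 112.1
```

Request:
step_arm:
  commands:
    - {"grip": 1,"tx": 0,"ty": -0.03,"tz": 0.2,"rx": -0.035,"ry": 0,"rz": 0}
    - {"grip": 1,"tx": 0,"ty": -0.04,"tz": 0.4,"rx": -0.069,"ry": 0,"rz": 0}
    - {"grip": 1,"tx": 0,"ty": -0.05,"tz": 0.6,"rx": -0.104,"ry": 0,"rz": 0}
    - {"grip": 1,"tx": 0,"ty": -0.06,"tz": 0.79,"rx": -0.139,"ry": 0,"rz": 0}
    - {"grip": 1,"tx": 0,"ty": -0.06,"tz": 0.79,"rx": -0.139,"ry": 0,"rz": 0}

```text
clock: 32.05
position: [0.5673, -0.2252, 0.2152]
tool_rot: [-0.155, -3.133, -0.141]
ft_force: [-1.6, -1.2, -4.4]
grip_width: 0.215
finger_force: 112.2
```

Request:
step_arm:
  commands:
    - {"grip": 1,"tx": 0,"ty": -0.15,"tz": -0.11,"rx": -0.028,"ry": 0,"rz": 0}
    - {"grip": 1,"tx": 0,"ty": -0.3,"tz": -0.215,"rx": -0.056,"ry": 0,"rz": 0}
    - {"grip": 1,"tx": 0,"ty": -0.44,"tz": -0.325,"rx": -0.083,"ry": 0,"rz": 0}

```text
clock: 32.35
position: [0.5681, -0.2563, 0.2415]
tool_rot: [0.134, 3.075, 0.549]
ft_force: [0.3, -1.1, -3.3]
grip_width: 0.217
finger_force: 112.3
```

Request:
step_arm:
  commands:
    - {"grip": 1,"tx": 0,"ty": -0.15,"tz": -0.095,"rx": -0.028,"ry": 0,"rz": 0}
    - {"grip": 1,"tx": 0,"ty": -0.3,"tz": -0.19,"rx": -0.056,"ry": 0,"rz": 0}
    - {"grip": 1,"tx": 0,"ty": -0.455,"tz": -0.29,"rx": -0.083,"ry": 0,"rz": 0}
    - {"grip": 1,"tx": 0,"ty": -0.455,"tz": -0.29,"rx": -0.083,"ry": 0,"rz": 0}

```text
clock: 32.75
position: [0.5616, -0.3035, 0.2472]
tool_rot: [0.145, 2.973, 0.935]
ft_force: [0.3, -0.3, -3.5]
grip_width: 0.222
finger_force: 112.4
```

Run:
```python
from lem import *
s=env.read_state();print(s['position'],s['ft_force'],s['qpos'].round(2))
lem('wrist',z=.04,save='w19.png');lem('scene',save='s19.png');lem('top')
```

```text
[ 0.56163227 -0.30353638  0.24716023] [ 0.28631446 -0.26958734 -3.52325585] [ 0.36  0.58  0.54  1.28 -0.71  1.79  2.36]
wrist px [112. 273.] size [51. 47.] world [ 0.584 -0.375] bin 0.049 -0.36
wrist px [140. 223.] size [73. 42.] world [ 0.549 -0.342] bin 0.011 -0.329
wrist px [ 82. 222.] size [61. 59.] world [ 0.536 -0.39 ] bin 0.003 -0.379
scene px [194. 186.] size [19. 39.] world [ 0.557 -0.359] bin 0.021 -0.346
top px [516. 258.] size [25. 23.] world [ 0.539 -0.391] bin 0.006 -0.379
top px [509. 239.] size [13. 22.] world [ 0.579 -0.378] bin 0.044 -0.363
top px [168. 235.] size [ 5. 31.] world [0.564 0.31 ] bin -0.034 0.32
top px [436. 175.] size [15. 15.] world [ 0.709 -0.23 ] bin 0.161 -0.203
top px [417. 153.] size [22.  8.] world [ 0.757 -0.192] bin 0.205 -0.161
```

Request:
step_arm:
  commands:
    - {"grip": 1,"tx": 0,"ty": 0.26,"tz": -0.27,"rx": 0,"ry": 0,"rz": 0}
    - {"grip": 1,"tx": 0,"ty": 0.53,"tz": -0.545,"rx": 0,"ry": 0,"rz": 0}
    - {"grip": 1,"tx": 0,"ty": 0.53,"tz": -0.545,"rx": 0,"ry": 0,"rz": 0}

```text
clock: 33.2
position: [0.5662, -0.2886, 0.316]
tool_rot: [0.124, 2.962, 0.93]
ft_force: [0.3, 0.6, -1.9]
grip_width: 0.218
finger_force: 112.4
```

Request:
step_arm:
  commands:
    - {"grip": 1,"tx": 0,"ty": 0.31,"tz": 0.23,"rx": 0.039,"ry": 0,"rz": 0}
    - {"grip": 1,"tx": 0,"ty": 0.62,"tz": 0.45,"rx": 0.077,"ry": 0,"rz": 0}
    - {"grip": 1,"tx": 0,"ty": 0.93,"tz": 0.68,"rx": 0.116,"ry": 0,"rz": 0}

```text
clock: 33.5
position: [0.5725, -0.1977, 0.308]
tool_rot: [0.141, 3.103, 0.379]
ft_force: [0.6, 0.1, -2.6]
grip_width: 0.212
finger_force: 112.3
```

Request:
step_arm:
  commands:
    - {"grip": 1,"tx": 0,"ty": 0.37,"tz": 0.1,"rx": 0.039,"ry": 0,"rz": 0}
    - {"grip": 1,"tx": 0,"ty": 0.74,"tz": 0.2,"rx": 0.077,"ry": 0,"rz": 0}
    - {"grip": 1,"tx": 0,"ty": 0.74,"tz": 0.2,"rx": 0.077,"ry": 0,"rz": 0}
    - {"grip": 1,"tx": 0,"ty": 0.74,"tz": 0.2,"rx": 0.077,"ry": 0,"rz": 0}

```text
clock: 33.9
position: [0.5785, -0.1327, 0.307]
tool_rot: [0.129, 3.138, 0.013]
ft_force: [-0.5, -1.3, -2.2]
grip_width: 0.22
finger_force: 112.3
```

Run:
```python
from lem import *
s=env.read_state();print(s['position'],s['tool_rot'],s['ft_force'])
lem('wrist',z=.04,save='w20.png');lem('scene',save='s20.png')
plan([((.5649,.485,.30),down(80.2))],G=1,per=.05)
```

```text
[ 0.57846163 -0.13266958  0.30704892] [0.12894963 3.13845065 0.01264303] [-0.53669428 -1.34999243 -2.18653136]
wrist px [145. 198.] size [54. 28.] world [ 0.55  -0.333] bin 0.011 -0.321
wrist px [116. 211.] size [78. 39.] world [ 0.561 -0.378] bin 0.026 -0.364
scene px [194. 183.] size [38. 24.] world [ 0.549 -0.366] bin 0.014 -0.354
[{"grip": 1, "tx": 0.067, "ty": 0.596, "tz": 0.011, "rx": 0.0, "ry": 0.0, "rz": 0.002}]
[{"grip": 1, "tx": 0.071, "ty": 0.595, "tz": 0.01, "rx": 0.0, "ry": 0.0, "rz": 0.002}]
[{"grip": 1, "tx": 0.074, "ty": 0.595, "tz": 0.01, "rx": 0.0, "ry": 0.0, "rz": 0.002}]
[{"grip": 1, "tx": 0.078, "ty": 0.594, "tz": 0.01, "rx": 0.0, "ry": 0.0, "rz": 0.002}]
[{"grip": 1, "tx": 0.081, "ty": 0.594, "tz": 0.009, "rx": 0.0, "ry": 0.0, "rz": 0.002}]
[{"grip": 1, "tx": 0.085, "ty": 0.593, "tz": 0.009, "rx": 0.0, "ry": 0.0, "rz": 0.002}]
[{"grip": 1, "tx": 0.089, "ty": 0.593, "tz": 0.009, "rx": 0.0, "ry": 0.0, "rz": 0.002}]
[{"grip": 1, "tx": 0.092, "ty": 0.592, "tz": 0.009, "rx": 0.0, "ry": 0.0, "rz": 0.002}]
[{"grip": 1, "tx": 0.096, "ty": 0.592, "tz": 0.008, "rx": 0.0, "ry": 0.0, "rz": 0.002}]
[{"grip": 1, "tx": 0.1, "ty": 0.591, "tz": 0.008, "rx": 0.0, "ry": 0.0, "rz": 0.002}]
[{"grip": 1, "tx": 0.103, "ty": 0.591, "tz": 0.008, "rx": 0.0, "ry": 0.0, "rz": 0.002}]
[{"grip": 1, "tx": 0.107, "ty": 0.59, "tz": 0.007, "rx": 0.0, "ry": 0.0, "rz": 0.002}]
[{"grip": 1, "tx": 0.11, "ty": 0.589, "tz": 0.007, "rx": 0.0, "ry": 0.0, "rz": 0.002}]
```

Request:
step_arm:
  commands:
    - {"grip": 1,"tx": 0.06,"ty": 0.48,"tz": 0,"rx": 0,"ry": 0,"rz": 0.001}
    - {"grip": 1,"tx": 0.11,"ty": 0.96,"tz": 0.015,"rx": 0,"ry": 0,"rz": 0.003}

```text
clock: 34.2
position: [0.5758, -0.0646, 0.3065]
tool_rot: [0.173, 3.136, 0.009]
ft_force: [0.7, 1.2, -2.8]
grip_width: 0.222
finger_force: 112.2
```

Request:
step_arm:
  commands:
    - {"grip": 1,"tx": 0.06,"ty": 0.48,"tz": 0,"rx": 0,"ry": 0,"rz": 0.001}
    - {"grip": 1,"tx": 0.12,"ty": 0.96,"tz": 0.015,"rx": 0,"ry": 0,"rz": 0.003}

```text
clock: 34.4
position: [0.5745, 0.0147, 0.3057]
tool_rot: [0.183, 3.136, 0.01]
ft_force: [0.2, -0.4, -2.8]
grip_width: 0.218
finger_force: 112.2
```

Request:
step_arm:
  commands:
    - {"grip": 1,"tx": 0.06,"ty": 0.48,"tz": 0,"rx": 0,"ry": 0,"rz": 0.001}
    - {"grip": 1,"tx": 0.13,"ty": 0.96,"tz": 0.015,"rx": 0,"ry": 0,"rz": 0.003}

```text
clock: 34.6
position: [0.5731, 0.0923, 0.305]
tool_rot: [0.197, 3.135, 0.01]
ft_force: [-0.5, 0.5, -3.5]
grip_width: 0.215
finger_force: 112.2
```

Request:
step_arm:
  commands:
    - {"grip": 1,"tx": 0.06,"ty": 0.48,"tz": 0,"rx": 0,"ry": 0,"rz": 0.001}
    - {"grip": 1,"tx": 0.14,"ty": 0.96,"tz": 0.01,"rx": 0,"ry": 0,"rz": 0.003}

```text
clock: 34.8
position: [0.5716, 0.1698, 0.3045]
tool_rot: [0.212, 3.134, 0.01]
ft_force: [0.5, 0.6, -2.1]
grip_width: 0.213
finger_force: 112.2
```

Request:
step_arm:
  commands:
    - {"grip": 1,"tx": 0.07,"ty": 0.48,"tz": 0,"rx": 0,"ry": 0,"rz": 0.001}
    - {"grip": 1,"tx": 0.15,"ty": 0.96,"tz": 0.01,"rx": 0,"ry": 0,"rz": 0.003}

```text
clock: 35.0
position: [0.57, 0.2476, 0.3042]
tool_rot: [0.227, 3.133, 0.01]
ft_force: [0.3, 0.0, -3.0]
grip_width: 0.215
finger_force: 112.2
```

Request:
step_arm:
  commands:
    - {"grip": 1,"tx": 0.07,"ty": 0.48,"tz": 0,"rx": 0,"ry": 0,"rz": 0.001}
    - {"grip": 1,"tx": 0.155,"ty": 0.96,"tz": 0.01,"rx": 0,"ry": 0,"rz": 0.003}

```text
clock: 35.2
position: [0.5688, 0.3254, 0.3038]
tool_rot: [0.241, 3.132, 0.009]
ft_force: [0.5, -0.3, -2.3]
grip_width: 0.214
finger_force: 112.2
```

Request:
step_arm:
  commands:
    - {"grip": 1,"tx": 0.08,"ty": 0.48,"tz": 0,"rx": 0,"ry": 0,"rz": 0.001}
    - {"grip": 1,"tx": 0.165,"ty": 0.96,"tz": 0.01,"rx": 0,"ry": 0,"rz": 0.003}

```text
clock: 35.4
position: [0.5675, 0.4034, 0.3034]
tool_rot: [0.256, 3.131, 0.009]
ft_force: [-0.0, 1.5, -2.2]
grip_width: 0.216
finger_force: 112.2
```

Request:
step_arm:
  commands:
    - {"grip": 1,"tx": 0.08,"ty": 0.48,"tz": 0,"rx": 0,"ry": 0,"rz": 0.001}
    - {"grip": 1,"tx": 0.17,"ty": 0.96,"tz": 0.01,"rx": 0,"ry": 0,"rz": 0.003}
    - {"grip": 1,"tx": 0.17,"ty": 0.96,"tz": 0.01,"rx": 0,"ry": 0,"rz": 0.003}
    - {"grip": 1,"tx": 0.17,"ty": 0.96,"tz": 0.01,"rx": 0,"ry": 0,"rz": 0.003}
    - {"grip": 1,"tx": 0.17,"ty": 0.96,"tz": 0.01,"rx": 0,"ry": 0,"rz": 0.003}

```text
clock: 35.9
position: [0.5665, 0.4796, 0.303]
tool_rot: [0.27, 3.129, 0.007]
ft_force: [0.5, -0.6, -2.8]
grip_width: 0.213
finger_force: 112.4
```

Run:
```python
from lem import *
for i in range(3): s=env.read_state();c=cam('top','t21.png');print(s['position'],s['tool_rot'],s['ft_force'])
plan([((.5649,.485,.135),down(80.2))],G=1,per=.05)
# mat extents (top0) by hue texture: corners read in the crop
for u,v in [(203,68),(488,70),(465,413),(165,413)]: print(onz(c,35+u/4.2,185+v/4.2,.004)[:2].round(3))
```

```text
[0.5665125  0.47957587 0.30304585] [0.26974965 3.12903236 0.00710802] [ 0.48371528 -0.57050884 -2.76015663]
[0.56643965 0.47956526 0.30356859] [0.26999212 3.12880544 0.00838639] [ 0.1281821   0.05288352 -2.1627614 ]
[0.56619936 0.47981454 0.30380949] [0.26949965 3.12892185 0.00921686] [-0.69389159  0.60262986 -2.6063052 ]
[{"grip": 1, "tx": 0.006, "ty": 0.011, "tz": 0.528, "rx": 0.001, "ry": 0.0, "rz": 0.0}]
[{"grip": 1, "tx": 0.006, "ty": 0.012, "tz": 0.528, "rx": 0.001, "ry": 0.0, "rz": 0.0}]
[{"grip": 1, "tx": 0.006, "ty": 0.013, "tz": 0.528, "rx": 0.001, "ry": 0.0, "rz": 0.0}]
[{"grip": 1, "tx": 0.006, "ty": 0.013, "tz": 0.528, "rx": 0.001, "ry": 0.0, "rz": 0.0}]
[0.633 0.498]
[0.637 0.359]
[0.468 0.353]
[0.463 0.494]
```

Request:
step_arm:
  commands:
    - {"grip": 1,"tx": 0.01,"ty": 0.03,"tz": 0.5,"rx": 0.001,"ry": 0,"rz": 0}
    - {"grip": 1,"tx": 0.02,"ty": 0.05,"tz": 1,"rx": 0.003,"ry": 0,"rz": 0}

```text
clock: 36.25
position: [0.5654, 0.4864, 0.2254]
tool_rot: [0.267, 3.127, 0.001]
ft_force: [-0.2, 0.4, -3.7]
grip_width: 0.219
finger_force: 112.2
```

Request:
step_arm:
  commands:
    - {"grip": 1,"tx": 0,"ty": 0,"tz": 0.4,"rx": 0,"ry": 0,"rz": 0}
    - {"grip": 1,"tx": 0,"ty": 0,"tz": 0.8,"rx": 0,"ry": 0,"rz": 0}
    - {"grip": 1,"tx": 0,"ty": 0,"tz": 1,"rx": 0,"ry": 0,"rz": 0}
    - {"grip": 1,"tx": 0,"ty": 0,"tz": 1,"rx": 0,"ry": 0,"rz": 0}
    - {"grip": 1,"tx": 0,"ty": 0,"tz": 1,"rx": 0,"ry": 0,"rz": 0}

```text
clock: 36.75
position: [0.5645, 0.4869, 0.1451]
tool_rot: [0.265, 3.13, -0.003]
ft_force: [0.4, 0.1, -1.5]
grip_width: 0.219
finger_force: 112.3
```

Request:
step_arm:
  commands:
    - {"grip": 1,"tx": 0,"ty": 0,"tz": 0.1,"rx": 0,"ry": 0,"rz": 0}
    - {"grip": 1,"tx": 0,"ty": 0,"tz": 0.1,"rx": 0,"ry": 0,"rz": 0}
    - {"grip": 1,"tx": 0,"ty": 0,"tz": 0.1,"rx": 0,"ry": 0,"rz": 0}

```text
clock: 37.05
position: [0.5638, 0.4869, 0.1362]
tool_rot: [-0.264, -3.13, 0.004]
ft_force: [0.1, -0.3, -2.3]
grip_width: 0.217
finger_force: 112.1
```

Request:
step_arm:
  commands:
    - {"grip": 1,"tx": 0,"ty": 0,"tz": 0.05,"rx": 0,"ry": 0,"rz": 0}
    - {"grip": 1,"tx": 0,"ty": 0,"tz": 0.05,"rx": 0,"ry": 0,"rz": 0}

```text
clock: 37.25
position: [0.5635, 0.4866, 0.131]
tool_rot: [-0.264, -3.129, 0.005]
ft_force: [0.0, 0.2, -2.3]
grip_width: 0.22
finger_force: 112.3
```

Request:
step_arm:
  commands:
    - {"grip": 1,"tx": 0,"ty": 0,"tz": 0.04,"rx": 0,"ry": 0,"rz": 0}
    - {"grip": 1,"tx": 0,"ty": 0,"tz": 0.04,"rx": 0,"ry": 0,"rz": 0}

```text
clock: 37.45
position: [0.5634, 0.4865, 0.1276]
tool_rot: [-0.264, -3.129, 0.006]
ft_force: [-1.3, -1.0, -1.6]
grip_width: 0.213
finger_force: 112.3
```

Request:
step_arm:
  commands:
    - {"grip": 1,"tx": 0,"ty": 0,"tz": 0.025,"rx": 0,"ry": 0,"rz": 0}
    - {"grip": 1,"tx": 0,"ty": 0,"tz": 0.025,"rx": 0,"ry": 0,"rz": 0}

```text
clock: 37.65
position: [0.5635, 0.4866, 0.1258]
tool_rot: [-0.264, -3.129, 0.005]
ft_force: [-0.8, -1.1, -3.7]
grip_width: 0.219
finger_force: 112.3
```

Request:
step_arm:
  commands:
    - {"grip": 1,"tx": 0,"ty": 0,"tz": 0.015,"rx": 0,"ry": 0,"rz": 0}
    - {"grip": 1,"tx": 0,"ty": 0,"tz": 0.015,"rx": 0,"ry": 0,"rz": 0}

```text
clock: 37.85
position: [0.5636, 0.4867, 0.1249]
tool_rot: [-0.264, -3.13, 0.005]
ft_force: [0.3, 0.6, -3.1]
grip_width: 0.214
finger_force: 112.4
```

Request:
step_arm:
  commands:
    - {"grip": 1,"tx": 0,"ty": 0,"tz": 0.012,"rx": 0,"ry": 0,"rz": 0}
    - {"grip": 1,"tx": 0,"ty": 0,"tz": 0.012,"rx": 0,"ry": 0,"rz": 0}

```text
clock: 38.05
position: [0.5639, 0.4868, 0.1247]
tool_rot: [-0.264, -3.13, 0.004]
ft_force: [0.5, -0.2, -0.9]
grip_width: 0.214
finger_force: 112.8
```

Request:
step_arm:
  commands:
    - {"grip": 1,"tx": 0,"ty": 0,"tz": 0.012,"rx": 0,"ry": 0,"rz": 0}
    - {"grip": 1,"tx": 0,"ty": 0,"tz": 0.012,"rx": 0,"ry": 0,"rz": 0}

```text
clock: 38.25
position: [0.5642, 0.4868, 0.1245]
tool_rot: [0.264, 3.13, -0.003]
ft_force: [-0.5, -1.0, 5.1]
grip_width: 0.219
finger_force: 113.4
```

Request:
step_arm:
  commands:
    - {"grip": 0.7,"tx": 0,"ty": 0,"tz": -0.005,"rx": 0,"ry": 0,"rz": 0}
    - {"grip": 0.5,"tx": 0,"ty": 0,"tz": -0.005,"rx": 0,"ry": 0,"rz": 0}
    - {"grip": 0.2,"tx": 0,"ty": 0,"tz": -0.005,"rx": 0,"ry": 0,"rz": 0}
    - {"grip": 0.1,"tx": 0,"ty": 0,"tz": -0.005,"rx": 0,"ry": 0,"rz": 0}
    - {"grip": 0.1,"tx": 0,"ty": 0,"tz": -0.005,"rx": 0,"ry": 0,"rz": 0}

```text
clock: 38.75
position: [0.5636, 0.4867, 0.1233]
tool_rot: [-0.264, -3.13, 0.005]
ft_force: [0.0, 0.4, -0.0]
grip_width: 0.901
finger_force: 0.0
```

Request:
step_arm:
  commands:
    - {"grip": 0.1,"tx": 0,"ty": 0,"tz": -0.3,"rx": 0,"ry": 0,"rz": 0}
    - {"grip": 0.1,"tx": 0,"ty": 0,"tz": -0.7,"rx": 0,"ry": 0,"rz": 0}
    - {"grip": 0,"tx": 0,"ty": 0,"tz": -1,"rx": 0,"ry": 0,"rz": 0}
  grip_force: 60

```text
clock: 39.05
position: [0.564, 0.4871, 0.2052]
tool_rot: [0.264, 3.13, -0.003]
ft_force: [-0.9, 0.0, -0.2]
grip_width: 0.996
finger_force: 0.0
```

Request:
step_arm:
  commands:
    - {"grip": 0,"tx": 0,"ty": 0,"tz": -0.5,"rx": 0,"ry": 0,"rz": 0}
    - {"grip": 0,"tx": 0,"ty": 0,"tz": -0.5,"rx": 0,"ry": 0,"rz": 0}
    - {"grip": 0,"tx": 0,"ty": 0,"tz": -0.5,"rx": 0,"ry": 0,"rz": 0}

```text
clock: 39.35
position: [0.5643, 0.4874, 0.2451]
tool_rot: [0.264, 3.129, -0.001]
ft_force: [-0.5, -0.8, -0.2]
grip_width: 1.0
finger_force: 0.0
```

Run:
```python
from lem import *
for i in range(2): s=env.read_state();c=cam('wrist','w22.png');t=cam('top','t22.png')
print(s['position'],s['tool_rot'])
im=t['image'];hsv=cv2.cvtColor(im,cv2.COLOR_RGB2HSV);H,S,V=[hsv[...,i].astype(int) for i in range(3)]
m=(((H<6)|(H>174))&(S>190)&(V>80)&(np.arange(640)<150)).astype(np.uint8)
cs,_=cv2.findContours(m,cv2.RETR_EXTERNAL,cv2.CHAIN_APPROX_NONE);k=max(cs,key=cv2.contourArea);r=cv2.minAreaRect(k);print('handle top',r,onz(t,*r[0],.144))
plan([((.540,.274,.245),down(90.4))],per=.05)
```

```text
[0.56328107 0.48672485 0.24217658] [-0.26368775 -3.12844704  0.00695301]
handle top ((47.25000762939453, 217.75001525878906), (10.435514450073242, 18.973661422729492), 18.43494987487793) [0.56536155 0.48394901 0.144     ]
[{"grip": 0, "tx": -0.032, "ty": -0.534, "tz": -0.006, "rx": 0.0, "ry": 0.0, "rz": -0.011}]
[{"grip": 0, "tx": -0.013, "ty": -0.535, "tz": -0.006, "rx": 0.0, "ry": 0.0, "rz": -0.011}]
[{"grip": 0, "tx": 0.005, "ty": -0.535, "tz": -0.007, "rx": 0.0, "ry": 0.0, "rz": -0.011}]
[{"grip": 0, "tx": 0.024, "ty": -0.534, "tz": -0.007, "rx": 0.0, "ry": 0.0, "rz": -0.011}]
[{"grip": 0, "tx": 0.043, "ty": -0.533, "tz": -0.008, "rx": 0.0, "ry": 0.0, "rz": -0.011}]
```

Request:
step_arm:
  commands:
    - {"grip": 0,"tx": -0.02,"ty": -0.45,"tz": 0,"rx": 0,"ry": 0,"rz": -0.009}
    - {"grip": 0,"tx": -0.05,"ty": -0.89,"tz": -0.015,"rx": 0,"ry": 0,"rz": -0.018}

```text
clock: 39.75
position: [0.5544, 0.4161, 0.2423]
tool_rot: [-0.169, -3.134, 0.009]
ft_force: [0.6, -0.4, 1.0]
grip_width: 0.998
finger_force: 0.0
```

Request:
step_arm:
  commands:
    - {"grip": 0,"tx": 0,"ty": -0.45,"tz": 0,"rx": 0,"ry": 0,"rz": -0.009}
    - {"grip": 0,"tx": 0.01,"ty": -0.89,"tz": -0.01,"rx": 0,"ry": 0,"rz": -0.018}

```text
clock: 39.95
position: [0.5464, 0.3436, 0.2445]
tool_rot: [-0.085, -3.138, 0.007]
ft_force: [0.5, 0.1, 0.8]
grip_width: 0.998
finger_force: 0.0
```

Request:
step_arm:
  commands:
    - {"grip": 0,"tx": 0.03,"ty": -0.45,"tz": 0,"rx": 0,"ry": 0,"rz": -0.009}
    - {"grip": 0,"tx": 0.065,"ty": -0.89,"tz": -0.01,"rx": 0,"ry": 0,"rz": -0.018}
    - {"grip": 0,"tx": 0.065,"ty": -0.89,"tz": -0.01,"rx": 0,"ry": 0,"rz": -0.018}
    - {"grip": 0,"tx": 0.065,"ty": -0.89,"tz": -0.01,"rx": 0,"ry": 0,"rz": -0.018}
    - {"grip": 0,"tx": 0.065,"ty": -0.89,"tz": -0.01,"rx": 0,"ry": 0,"rz": -0.018}

```text
clock: 40.45
position: [0.5374, 0.276, 0.2463]
tool_rot: [0.005, -3.14, 0.004]
ft_force: [-0.9, 0.7, -0.1]
grip_width: 0.998
finger_force: 0.0
```

Run:
```python
from lem import *
for i in range(2): s=env.read_state();c=cam('wrist','w23.png');print(s['position'],s['tool_rot'])
hsv=cv2.cvtColor(c['image'],cv2.COLOR_RGB2HSV);m=cv2.inRange(hsv,(100,120,60),(125,255,255));m[:,:280]=0;m[:,370:]=0
v,u=np.nonzero(m);print('bar px',u.min(),u.max(),v.min(),v.max())
for q in (v.min()+5,v.max()-5):
    x=np.nonzero(m[q])[0];print(q,x.min(),x.max(),onz(c,x.mean()+.5,q,.104,True)[:2])
plan([((.540,.274,.18),down(90.4)),((.540,.274,.125),None)],per=.05)
```

```text
[0.53740319 0.27602428 0.24631018] [ 0.00461473 -3.1396742   0.00431749]
[0.53739199 0.27631357 0.24629178] [ 0.00559927 -3.13969557  0.00455048]
bar px 314 324 110 351
115 314 323 [0.4494818  0.27309674]
346 317 324 [0.63497332 0.27529861]
[{"grip": 0, "tx": -0.017, "ty": -0.013, "tz": 0.415, "rx": 0.0, "ry": 0.0, "rz": -0.001}, {"grip": 0, "tx": -0.034, "ty": -0.027, "tz": 0.829, "rx": -0.001, "ry": -0.001, "rz": -0.001}]
[{"grip": 0, "tx": 0.0, "ty": 0.0, "tz": 0.344, "rx": 0.0, "ry": 0.0, "rz": 0.0}, {"grip": 0, "tx": 0.0, "ty": 0.0, "tz": 0.687, "rx": 0.0, "ry": 0.0, "rz": 0.0}]
```

Request:
step_arm:
  commands:
    - {"grip": 0,"tx": -0.02,"ty": -0.01,"tz": 0.4,"rx": 0,"ry": 0,"rz": -0.001}
    - {"grip": 0,"tx": -0.03,"ty": -0.025,"tz": 0.83,"rx": -0.001,"ry": -0.001,"rz": -0.001}
    - {"grip": 0,"tx": -0.03,"ty": -0.025,"tz": 0.83,"rx": -0.001,"ry": -0.001,"rz": -0.001}

```text
clock: 40.85
position: [0.5371, 0.2718, 0.1752]
tool_rot: [0.009, -3.135, 0.008]
ft_force: [-0.5, -0.3, -1.2]
grip_width: 1.001
finger_force: 0.0
```

Request:
step_arm:
  commands:
    - {"grip": 0,"tx": 0,"ty": 0,"tz": 0.35,"rx": 0,"ry": 0,"rz": 0}
    - {"grip": 0,"tx": 0,"ty": 0,"tz": 0.69,"rx": 0,"ry": 0,"rz": 0}
    - {"grip": 0,"tx": 0,"ty": 0,"tz": 0.69,"rx": 0,"ry": 0,"rz": 0}
    - {"grip": 0.5,"tx": 0,"ty": 0,"tz": 0.69,"rx": 0,"ry": 0,"rz": 0}
    - {"grip": 1,"tx": 0,"ty": 0,"tz": 0.69,"rx": 0,"ry": 0,"rz": 0}

```text
clock: 41.35
position: [0.5417, 0.2735, 0.1277]
tool_rot: [-0.008, 3.136, 0.003]
ft_force: [0.0, 0.6, 0.4]
grip_width: 0.692
finger_force: 0.0
```

Request:
step_arm:
  commands:
    - {"grip": 1,"tx": 0,"ty": 0,"tz": 0,"rx": 0,"ry": 0,"rz": 0}
    - {"grip": 1,"tx": 0,"ty": 0,"tz": 0,"rx": 0,"ry": 0,"rz": 0}
    - {"grip": 1,"tx": 0,"ty": 0,"tz": 0,"rx": 0,"ry": 0,"rz": 0}
    - {"grip": 1,"tx": 0,"ty": 0,"tz": 0,"rx": 0,"ry": 0,"rz": 0}
    - {"grip": 1,"tx": 0,"ty": 0,"tz": 0,"rx": 0,"ry": 0,"rz": 0}

```text
clock: 41.85
position: [0.5408, 0.2731, 0.1262]
tool_rot: [-0.007, 3.138, 0.002]
ft_force: [-0.0, 0.7, 4.9]
grip_width: 0.129
finger_force: 59.8
```

Request:
step_arm:
  commands:
    - {"grip": 1,"tx": 0,"ty": 0,"tz": -0.15,"rx": 0,"ry": 0,"rz": 0}
    - {"grip": 1,"tx": 0,"ty": 0,"tz": -0.35,"rx": 0,"ry": 0,"rz": 0}
    - {"grip": 1,"tx": 0,"ty": 0,"tz": -0.6,"rx": 0,"ry": 0,"rz": 0}
    - {"grip": 1,"tx": 0,"ty": 0,"tz": -0.9,"rx": 0,"ry": 0,"rz": 0}

```text
clock: 42.25
position: [0.5394, 0.2718, 0.1973]
tool_rot: [0.007, -3.141, 0.003]
ft_force: [-0.7, -0.4, -1.4]
grip_width: 0.129
finger_force: 59.0
```

Request:
step_arm:
  commands:
    - {"grip": 1,"tx": 0,"ty": 0,"tz": -0.4,"rx": 0,"ry": 0,"rz": 0}
    - {"grip": 1,"tx": 0,"ty": 0,"tz": -0.85,"rx": 0,"ry": 0,"rz": 0}
    - {"grip": 1,"tx": 0,"ty": 0,"tz": -0.85,"rx": 0,"ry": 0,"rz": 0}

```text
clock: 42.55
position: [0.5423, 0.2732, 0.2715]
tool_rot: [-0.007, 3.131, 0.007]
ft_force: [0.3, 0.6, -0.9]
grip_width: 0.126
finger_force: 59.2
```

Run:
```python
from lem import *
s=env.read_state();print(s['position'],s['tool_rot'])
plan([((.565,-.022,.265),down(84.7))],per=.05,G=1)
```

```text
[0.54234761 0.27319079 0.27145679] [-0.00662342  3.13142466  0.00725463]
[{"grip": 1, "tx": -0.044, "ty": -0.615, "tz": 0.011, "rx": 0.0, "ry": 0.001, "rz": 0.005}]
[{"grip": 1, "tx": -0.054, "ty": -0.614, "tz": 0.012, "rx": 0.0, "ry": 0.001, "rz": 0.005}]
[{"grip": 1, "tx": -0.064, "ty": -0.613, "tz": 0.012, "rx": 0.0, "ry": 0.001, "rz": 0.005}]
[{"grip": 1, "tx": -0.074, "ty": -0.612, "tz": 0.012, "rx": 0.0, "ry": 0.001, "rz": 0.005}]
[{"grip": 1, "tx": -0.084, "ty": -0.611, "tz": 0.013, "rx": 0.0, "ry": 0.001, "rz": 0.005}]
[{"grip": 1, "tx": -0.094, "ty": -0.61, "tz": 0.013, "rx": 0.0, "ry": 0.001, "rz": 0.005}]
```

Request:
step_arm:
  commands:
    - {"grip": 1,"tx": -0.03,"ty": -0.46,"tz": 0,"rx": 0,"ry": 0,"rz": 0.004}
    - {"grip": 1,"tx": -0.07,"ty": -0.92,"tz": 0,"rx": 0,"ry": 0,"rz": 0.008}

```text
clock: 42.75
position: [0.5452, 0.199, 0.2647]
tool_rot: [0.028, 3.141, -0.001]
ft_force: [-0.0, -0.4, -0.8]
grip_width: 0.131
finger_force: 59.1
```

Request:
step_arm:
  commands:
    - {"grip": 1,"tx": -0.04,"ty": -0.46,"tz": 0,"rx": 0,"ry": 0,"rz": 0.004}
    - {"grip": 1,"tx": -0.09,"ty": -0.92,"tz": 0,"rx": 0,"ry": 0,"rz": 0.008}

```text
clock: 42.95
position: [0.551, 0.1234, 0.2646]
tool_rot: [0.072, 3.14, -0.001]
ft_force: [0.0, 0.7, -1.5]
grip_width: 0.128
finger_force: 59.0
```

Request:
step_arm:
  commands:
    - {"grip": 1,"tx": -0.05,"ty": -0.46,"tz": 0,"rx": 0,"ry": 0,"rz": 0.004}
    - {"grip": 1,"tx": -0.11,"ty": -0.92,"tz": 0,"rx": 0,"ry": 0,"rz": 0.008}

```text
clock: 43.15
position: [0.5563, 0.0495, 0.2647]
tool_rot: [0.112, 3.139, -0.0]
ft_force: [0.3, -0.3, -1.1]
grip_width: 0.134
finger_force: 59.0
```

Request:
step_arm:
  commands:
    - {"grip": 1,"tx": -0.07,"ty": -0.46,"tz": 0,"rx": 0,"ry": 0,"rz": 0.004}
    - {"grip": 1,"tx": -0.14,"ty": -0.92,"tz": 0,"rx": 0,"ry": 0,"rz": 0.008}
    - {"grip": 1,"tx": -0.14,"ty": -0.92,"tz": 0,"rx": 0,"ry": 0,"rz": 0.008}
    - {"grip": 1,"tx": -0.14,"ty": -0.92,"tz": 0,"rx": 0,"ry": 0,"rz": 0.008}
    - {"grip": 1,"tx": -0.14,"ty": -0.92,"tz": 0,"rx": 0,"ry": 0,"rz": 0.008}

```text
clock: 43.65
position: [0.5627, -0.0216, 0.2648]
tool_rot: [0.148, 3.137, 0.001]
ft_force: [0.3, 0.1, -1.9]
grip_width: 0.129
finger_force: 59.1
```

```bash
cat > al.py <<'E'
from lem import *
def al():
    for i in range(2): s=env.read_state();c=cam('wrist','wal.png')
    p=s['position'];print(p,s['tool_rot'])
    hsv=cv2.cvtColor(c['image'],cv2.COLOR_RGB2HSV);m=cv2.inRange(hsv,(100,110,50),(125,255,255))
    cs,_=cv2.findContours(m,cv2.RETR_EXTERNAL,cv2.CHAIN_APPROX_NONE)
    for k in cs:
        if cv2.contourArea(k)>25:
            r=cv2.boundingRect(k);print('blue',r,'top mid@.104',onz(c,r[0]+r[2]/2,r[1]+r[3]/2,.104,True)[:2].round(4))
    for v in range(60,240,30):
        x=np.nonzero(m[v,285:355])[0]+285
        if len(x): print('row',v,x.min(),x.max()+1)
    return c
if __name__=='__main__':
    al();plan([((.565,-.022,.19),down(84.7))],per=.05,G=1)
E
python3 al.py
```

```text
[ 0.56282993 -0.02123507  0.26486726] [1.46700578e-01 3.13710157e+00 1.18209175e-03]
blue (296, 75, 49, 165) top mid@.104 [ 0.5074 -0.0174]
row 90 313 332
row 120 297 344
row 150 313 331
row 180 313 331
row 210 313 331
[{"grip": 1, "tx": -0.013, "ty": -0.004, "tz": 0.468, "rx": 0.0, "ry": 0.0, "rz": 0.0}, {"grip": 1, "tx": -0.026, "ty": -0.008, "tz": 0.937, "rx": 0.0, "ry": 0.0, "rz": 0.0}]
```

Request:
step_arm:
  commands:
    - {"grip": 1,"tx": -0.026,"ty": -0.012,"tz": 0.3,"rx": 0,"ry": 0,"rz": 0}
    - {"grip": 1,"tx": -0.026,"ty": -0.012,"tz": 0.6,"rx": 0,"ry": 0,"rz": 0}
    - {"grip": 1,"tx": -0.026,"ty": -0.012,"tz": 0.9,"rx": 0,"ry": 0,"rz": 0}
    - {"grip": 1,"tx": -0.026,"ty": -0.012,"tz": 0.9,"rx": 0,"ry": 0,"rz": 0}

```text
clock: 44.15
position: [0.5628, -0.0227, 0.1898]
tool_rot: [-0.147, -3.133, 0.001]
ft_force: [-0.7, -0.9, -2.0]
grip_width: 0.126
finger_force: 58.9
```

Request:
step_arm:
  commands:
    - {"grip": 1,"tx": 0,"ty": 0,"tz": 0.3,"rx": 0,"ry": 0,"rz": 0}
    - {"grip": 1,"tx": 0,"ty": 0,"tz": 0.35,"rx": 0,"ry": 0,"rz": 0}
    - {"grip": 1,"tx": 0,"ty": 0,"tz": 0.35,"rx": 0,"ry": 0,"rz": 0}
    - {"grip": 1,"tx": 0,"ty": 0,"tz": 0.35,"rx": 0,"ry": 0,"rz": 0}

```text
clock: 44.55
position: [0.5661, -0.0238, 0.1668]
tool_rot: [0.15, 3.134, 0.001]
ft_force: [0.4, -0.0, -1.3]
grip_width: 0.13
finger_force: 59.0
```

Run:
```python
from al import *
c=al();im=c['image'].astype(int)
hsv=cv2.cvtColor(c['image'],cv2.COLOR_RGB2HSV);m=cv2.inRange(hsv,(100,110,50),(125,255,255))
for v in range(0,480,8):
    x=np.nonzero(m[v])[0]
    if len(x):
        runs=np.split(x,np.nonzero(np.diff(x)>1)[0]+1);print(v,[(int(r[0]),int(r[-1])+1) for r in runs if len(r)>2])
```

```text
[ 0.56625144 -0.02393592  0.16691099] [1.49937609e-01 3.13353670e+00 9.72127681e-04]
blue (338, 380, 7, 22) top mid@.104 [ 0.6518 -0.0197]
blue (298, 380, 8, 22) top mid@.104 [ 0.6494 -0.045 ]
blue (337, 87, 24, 19) top mid@.104 [ 0.4766 -0.002 ]
blue (287, 87, 24, 19) top mid@.104 [ 0.4743 -0.0272]
blue (312, 75, 20, 165) top mid@.104 [ 0.5069 -0.0186]
row 90 287 355
row 120 313 331
row 150 313 331
row 180 313 331
row 210 313 331
80 [(313, 331)]
88 [(287, 310), (313, 332), (338, 360)]
96 [(287, 311), (313, 332), (337, 361)]
104 [(290, 311), (312, 332), (337, 358)]
112 [(312, 332)]
120 [(313, 331)]
128 [(313, 331)]
136 [(313, 331)]
144 [(313, 331)]
152 [(313, 331)]
160 [(313, 331)]
168 [(313, 331)]
176 [(313, 331)]
184 [(313, 331)]
192 [(313, 331)]
200 [(313, 331)]
208 [(313, 331)]
216 [(313, 331)]
224 [(313, 331)]
232 [(313, 331)]
384 [(300, 305), (339, 344)]
392 [(299, 306), (339, 345)]
400 [(300, 306), (338, 344)]
```

Request:
step_arm:
  commands:
    - {"grip": 1,"tx": 0,"ty": 0.007,"tz": 0.1,"rx": 0,"ry": 0,"rz": 0.001}
    - {"grip": 1,"tx": 0,"ty": 0.007,"tz": 0.2,"rx": 0,"ry": 0,"rz": 0.001}
    - {"grip": 1,"tx": 0,"ty": 0.007,"tz": 0.3,"rx": 0,"ry": 0,"rz": 0.001}
    - {"grip": 1,"tx": 0,"ty": 0.007,"tz": 0.3,"rx": 0,"ry": 0,"rz": 0.001}

```text
clock: 45.05
position: [0.5642, -0.0235, 0.1395]
tool_rot: [-0.156, -3.137, 0.0]
ft_force: [-0.2, 0.3, -1.1]
grip_width: 0.126
finger_force: 59.0
```

Request:
step_arm:
  commands:
    - {"grip": 1,"tx": 0,"ty": 0,"tz": 0.08,"rx": 0,"ry": 0,"rz": 0}
    - {"grip": 1,"tx": 0,"ty": 0,"tz": 0.16,"rx": 0,"ry": 0,"rz": 0}
    - {"grip": 1,"tx": 0,"ty": 0,"tz": 0.16,"rx": 0,"ry": 0,"rz": 0}

```text
clock: 45.35
position: [0.5648, -0.0235, 0.1274]
tool_rot: [0.156, 3.137, -0.0]
ft_force: [-0.9, -0.3, -2.3]
grip_width: 0.129
finger_force: 59.0
```

Request:
step_arm:
  commands:
    - {"grip": 1,"tx": 0,"ty": 0,"tz": 0.03,"rx": 0,"ry": 0,"rz": 0}
    - {"grip": 1,"tx": 0,"ty": 0,"tz": 0.03,"rx": 0,"ry": 0,"rz": 0}

```text
clock: 45.55
position: [0.5657, -0.0236, 0.1264]
tool_rot: [0.156, 3.135, 0.001]
ft_force: [1.2, -0.1, -1.6]
grip_width: 0.132
finger_force: 59.2
```

Request:
step_arm:
  commands:
    - {"grip": 1,"tx": 0,"ty": 0,"tz": 0.02,"rx": 0,"ry": 0,"rz": 0}
    - {"grip": 1,"tx": 0,"ty": 0,"tz": 0.02,"rx": 0,"ry": 0,"rz": 0}

```text
clock: 45.75
position: [0.5658, -0.0236, 0.1262]
tool_rot: [0.155, 3.135, 0.001]
ft_force: [-4.0, -0.7, 6.9]
grip_width: 0.132
finger_force: 60.5
```

Request:
step_arm:
  commands:
    - {"grip": 0.7,"tx": 0,"ty": 0,"tz": -0.005,"rx": 0,"ry": 0,"rz": 0}
    - {"grip": 0.4,"tx": 0,"ty": 0,"tz": -0.005,"rx": 0,"ry": 0,"rz": 0}
    - {"grip": 0.2,"tx": 0,"ty": 0,"tz": -0.005,"rx": 0,"ry": 0,"rz": 0}
    - {"grip": 0.2,"tx": 0,"ty": 0,"tz": -0.005,"rx": 0,"ry": 0,"rz": 0}
    - {"grip": 0.2,"tx": 0,"ty": 0,"tz": -0.005,"rx": 0,"ry": 0,"rz": 0}

```text
clock: 46.25
position: [0.5654, -0.0235, 0.1248]
tool_rot: [0.155, 3.136, 0.0]
ft_force: [-0.3, 0.1, 0.4]
grip_width: 0.798
finger_force: 0.0
```

Request:
step_arm:
  commands:
    - {"grip": 0.2,"tx": 0,"ty": 0,"tz": -0.3,"rx": 0,"ry": 0,"rz": 0}
    - {"grip": 0.2,"tx": 0,"ty": 0,"tz": -0.7,"rx": 0,"ry": 0,"rz": 0}
    - {"grip": 0,"tx": 0,"ty": 0,"tz": -1,"rx": 0,"ry": 0,"rz": 0}

```text
clock: 46.55
position: [0.5656, -0.0236, 0.2065]
tool_rot: [0.156, 3.135, 0.0]
ft_force: [0.8, -0.6, -0.1]
grip_width: 0.942
finger_force: 0.0
```

Request:
step_arm:
  commands:
    - {"grip": 0,"tx": 0,"ty": 0,"tz": -0.5,"rx": 0,"ry": 0,"rz": 0}
    - {"grip": 0,"tx": 0,"ty": 0,"tz": -0.6,"rx": 0,"ry": 0,"rz": 0}
    - {"grip": 0,"tx": 0,"ty": 0,"tz": -0.6,"rx": 0,"ry": 0,"rz": 0}
    - {"grip": 0,"tx": 0,"ty": 0,"tz": -0.6,"rx": 0,"ry": 0,"rz": 0}

```text
clock: 46.95
position: [0.5646, -0.0234, 0.2518]
tool_rot: [0.155, 3.137, 0.0]
ft_force: [0.6, 0.5, 0.0]
grip_width: 0.997
finger_force: 0.0
```

Run:
```python
from al import *
al();print(env.read_state()['clock'])
a=cv2.imread('pics/wal.png');s=cam('scene')['image'][:,:,::-1];cv2.imwrite('pics/fin.png',np.hstack([cv2.resize(a[0:480],(440,330)),cv2.resize(s[130:400,120:440],(360,330))]))
```

```text
[ 0.56431764 -0.02346312  0.25127152] [-1.55547196e-01 -3.13723748e+00  9.18560558e-05]
blue (330, 326, 14, 22) top mid@.104 [ 0.6571 -0.0199]
blue (300, 326, 14, 21) top mid@.104 [ 0.6541 -0.0453]
blue (317, 293, 10, 54) top mid@.104 [ 0.6395 -0.031 ]
blue (317, 108, 10, 90) top mid@.104 [ 0.5049 -0.0178]
blue (332, 107, 16, 12) top mid@.104 [ 0.4765 -0.0018]
blue (297, 107, 16, 12) top mid@.104 [ 0.474  -0.0273]
row 120 317 327
row 150 317 327
row 180 317 327
47.05
```

View pics/fin.png

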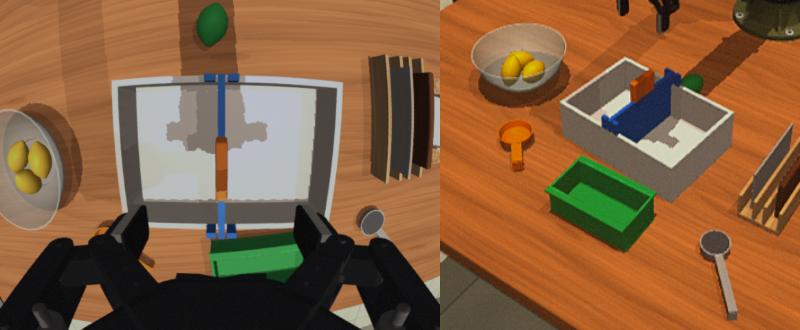

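The final picture shows three lemons in the bowl, around (25,165). The divider is seated between its posts at (221,80) to (221,235), the bin is empty, and the mould, separator and spoon are where they were.

```bash
python3 -c "
from workcell import env
print(env.job_done())"
```

```text
the job is handed in; nothing more can be done
None
```

The job is handed in, with no verdict returned: all three lemons present are in the bowl, the scoop stands on its mat, and the divider is fully down in its notches; the bowl was knocked about 2 cm mid-run, so I re-measured it before the second pour.

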